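# Clear two jammed blanks from a tilting feed tube

## Robot

A 7-joint arm with a two-finger parallel gripper is mounted at the origin on the work surface. World frame = base frame: x ahead of the robot, y to its left, z up, the work surface at z = 0. Lengths are in m, angles in rad, forces in N, time in s.
With the tool pointing down it reaches from about 0.4 to 0.85 m from the base axis. Payload 10.4 kg.
Tool frame: the origin (TCP) lies on the centre line of the jaws, within the pads' length; the fingertips stand 25 mm ahead of it and the grasp point (between the pads) lies 6 mm ahead of it; z points along the fingers, y is the direction in which the jaws open and shut (so a half turn about z gives the same grasp; the last joint's range is limited). The gripper opens to 87 mm and grips with 3 to 60 N. Pads are 19 mm wide; open, the fingers measure 117 mm over their backs; the gripper's body (75 mm by 190 mm) begins 51 mm behind the grasp point.
Start: joints at [-1.368, 0.332, -0.065, 1.46, 0.022, 1.35, -0.088], TCP at [0.14, 0.609, 0.248] pointing down, gripper open.
Joint ranges: [-2.6, 2.6], [-0.5, 2.12], [-1.47, 1.34], [0.16, 2.42], [-1.27, 4.41], [0.06, 2.06], [-2.6, 2.6]. Speed limits (rad/s): [2.22, 2.22, 2.79, 2.79, 3.14, 3.14, 3.14].

## Interface

Orientations are given as a rotation vector (axis times angle).
In Python, from plant import monitor, vision, bot, finder gives the robot as it stands. The module is installed in compiled form; this text tells all that it offers.
- The arm moves only by the tool move_arm, never from a script. Its argument "moves" is a list of rows, each an object with "translation": the shift along the tool's x, y, z in cm, a list of three; "angular": the turn, a rotation vector about the tool's x, y, z in rad, a list of three; "fingers": the finger opening in cm, from 0 to 8.7. In form: [{"translation": [tx, ty, tz], "angular": [rx, ry, rz], "fingers": fingers}, ...]. A call has 1 to 8 rows; each row is the pose to reach, as a shift and turn from the pose measured when the call began, along the tool's axes at that moment; what a row does not reach only later rows make up. A row lasts 1/12 s, in which the tool goes at most 41.7 mm and 7.16 degrees, less where a joint would pass 70% of its speed; a pose out of reach is approached as far as the arm can. A call with a gripper value outside its range is refused whole. The fingers move at their own pace and stop on an object; "force" is the grip in N (left out, the last holds). Time passes only in rows, so rows that repeat a pose let the fingers close. It gives the time, the measured TCP pose, the force and the opening at its end, in the units of the state.
- monitor.sense(): the state, without advancing time (a new reading comes with each control period).
- vision.capture(name): name is "scene" or "side" or "wrist"; returns the picture (400x640x3 uint8, red, green, blue); there is no depth.
- vision.camera_info(name): a dict with "fov_y" (degrees; the focal length in pixels is half the picture's height over the tangent of half this angle, whatever the lens; pixels are square), "cx", "cy" (the principal point, pixels), "rvec" (rotation vector, rad) and "tvec" (3), from world to camera coordinates, as OpenCV has them. Camera axes: x right, y down, z forward; pixel columns grow to the right and rows downward; lengths in m; the calibration is good to about 2 mm. A picture is of the moment at which its call begins: read the wrist's pose just before it. camera_info takes no time and is no camera call; for the wrist camera it gives the pose at the moment of the call.
- bot.finish_job(): hands the job in, once; it reports no verdict.
Trained networks look in the newest picture that a camera, given by its name, has taken for a name from the list of things; names that differ only in an ending like _2 or _b are one class to them, and where a whole thing is asked for, a point or a joint stands for the part that bears it (a point fixed in the world has none). Each returns a list of dicts, best first, with "conf" (0 to 1); they miss things now and then, are a little off and sometimes report something else, mostly with a low value. They report only what shows in the picture. A call takes as long as a camera call.
- finder.look_for(camera, thing): "position" ([row, column] as shares, 0 to 1, of the picture: columns of its width, rows of its height, amid what is visible of it).
- finder.masks_of(camera, thing): "pixels" (400x640 bool, what is visible of it) and "position" ([row, column] as shares, 0 to 1, of the picture: columns of its width, rows of its height, amid what is visible of it).
- finder.pinpoint(camera, thing): "position" ([row, column] as shares, 0 to 1, of the picture: columns of its width, rows of its height: a listed point, or the origin of a listed thing).
The state is a dict: "t": time; "joint_positions": joint angles; "qvel": joint speeds; "tau": joint torques, N m; "position": TCP position; "ee_rot": TCP orientation; "force": force on the tool from outside, world axes, zero at the start; "ft_torque": the same for the moment, N m; "grip_width": finger opening in m.
Only numpy, scipy, OpenCV 4.12 (cv2) and the standard library are available. Lean on these libraries where they do the work, as an engineer would, in place of code of your own. Each camera call takes 0.05 s, during which the arm holds its last target.

## Task

Two turned blanks are jammed in the square feed tube: tip the tube fully over towards the robot so that its lower end swings out over the catch tray, then take the long push rod from the rack and push it down the tube until both blanks have dropped into the tray. Hang the rod back in its own place in the rack, leaving the tube tipped and the other two tools in the rack where they are.

Things in the scene. Friction and masses are not known exactly. Their poses are not given: they have to be found in the camera images.
- pivot (a point): Centre of the stand's hinge, 130 mm above the table; axes: z up, x from the stand to its tray (away from the robot), y along the hinge. Two grey cheeks, 8 mm thick and 44 mm wide along x, stand at y = -34 and +34 mm, up to 146 mm above the table. A fixed block (x -45 to +8 mm, top 60 mm above the table) closes the way out under the upright tube.
- feed_tube (a joint): Tilt of the square steel feed tube about the hinge: 0 upright (as it starts), grows as the mouth swings towards the stand's -x side (the robot) and the lower end towards the tray, stop at 0.55 rad. Stiff hinge, about 0.3 N m; it stays where it is left. Fully tipped is the stop.
- mouth (a point): Centre of the square steel tube's open upper end, 55 mm from the hinge; z points out of the tube along its axis, x and y are the stand's when upright. The tube is 110 mm long (55 mm either side of the hinge), 40 x 40 mm outside, bore 30 x 30 mm, open at both ends.
- keeper_mid (a point): Middle of the inner face of the spring keeper, a flat plate inside the tube on its +x wall, from 21 to 101 mm below the mouth; axes as the mouth's. It takes 4 mm off the bore (6 mm when empty), leaving 26 (24) mm, centred 2 to 3 mm to -x of the tube's axis. It holds the blanks by friction: pushing takes 8 to 20 N until they are out.
- tray_in (a point): Centre of the inner floor of the aluminium catch tray fixed to the stand, 5 mm above the table, axes as the stand's; inside 117 mm along x by 122 mm along y, walls 35 mm high.
- blank_low_mid (a point): Centre of the lower blank, a plain aluminium cylinder 26 mm in diameter and 32 mm long, axis z, jammed in the tube's lower half.
- blank_top_mid (a point): Centre of the upper blank, the same, sitting end to end on the lower one.
- push_rod_handle (a point): The long push rod, 0.26 kg: centre of its square wooden handle (22 x 22 mm, 45 mm long); z up along the rod, x and y square to the handle's faces. Below it a round steel collar (36 mm across, 6 mm thick), its underside 28.5 mm below this point, then a shaft 14 mm thick and 115 mm long. With the collar on the tube's mouth the tip stands 5 mm out of the far end.
- push_rod_collar (a point): Centre of the underside of the push rod's collar, which rests on the rack's top (130 mm above the table); axes as the handle's.
- push_rod_tip (a point): Lower end of the push rod's shaft, 115 mm below the collar's underside; axes as the handle's.
- short_punch_handle (a point): Another tool of the rack, not for this job: same handle and collar but a shaft only 50 mm long. Centre of its handle.
- t_key_handle (a point): Another tool of the rack, not for this job: T-shaped steel key with a 70 mm cross bar and a thin shaft. Point 28.5 mm above its collar's underside.
- rack: Plywood tool rack, 200 mm along its y, plate 70 mm along its x, top 130 mm above the table; origin at the centre of its underside. Three holes 22 mm wide at y = -65, 0 and +65 mm, in which the three tools hang by their collars, in any order.

How it is judged:
By the outcome, as a careful person would: the job done as asked, in the order asked, and still so for the second after the job is handed in, with the robot touching nothing.
It also fails if it takes over 69 s, if anything falls off the work surface, if the arm or the gripper's body presses on something with over 40 N, if the wrist force passes 120 N, or if a joint passes its speed limit or range.

## Working session

There is one attempt and no reset: what is moved stays moved. The work goes in short steps, Python scripts to look and compute and a tool call to move; the robot and the scene stay as the last step left them, time stands still between calls to the robot, and variables do not carry over. Pictures are saved under pics/ and viewed, and the job is handed in when it is done.

Besides the shell and the picture viewer there is one more tool, called as name(argument=value, ...) on one line, values as JSON. move_arm: Moves the arm, as the interface text tells. Its arguments: {"type":"object","properties":{"moves":{"type":"array"},"force":{"type":"number"}},"required":["moves"]}

```bash
mkdir -p pics; cat > h.py <<'E'
import numpy as np, cv2
from scipy.spatial.transform import Rotation as R
from plant import monitor, vision, bot, finder
def cam(n):
    i=vision.camera_info(n); f=200/np.tan(np.radians(i['fov_y'])/2)
    K=np.array([[f,0,i['cx']],[0,f,i['cy']],[0,0,1]]); 
    return K,R.from_rotvec(np.array(i['rvec']).ravel()).as_matrix(),np.array(i['tvec']).ravel()
def proj(n,p,c=None):
    K,Rm,t=c or cam(n); q=(np.atleast_2d(p)@Rm.T+t)@K.T; return q[:,:2]/q[:,2:]
def ray(n,uv,c=None):
    K,Rm,t=c or cam(n); d=Rm.T@np.linalg.inv(K)@np.array([uv[0],uv[1],1]); return -Rm.T@t,d/np.linalg.norm(d)
def tri(rays):
    A=np.zeros((3,3));b=np.zeros(3)
    for o,d in rays:
        P=np.eye(3)-np.outer(d,d);A+=P;b+=P@o
    x=np.linalg.solve(A,b); return x,[np.linalg.norm((np.eye(3)-np.outer(d,d))@(x-o))*1000 for o,d in rays]
def zplane(n,uv,z,c=None):
    o,d=ray(n,uv,c); return o+d*(z-o[2])/d[2]
def save(n,name):
    im=vision.capture(n); cv2.imwrite(f'pics/{name}.png',im[:,:,::-1]); return im
def st():
    s=monitor.sense(); return s
def rel(target_p,target_R,s=None):
    s=s or st(); Rm=R.from_rotvec(s['ee_rot']); 
    return Rm.inv().apply(np.array(target_p)-s['position'])*100,(Rm.inv()*target_R).as_rotvec()
E
python3 - <<'E'
from h import *
s=st();print({k:np.round(v,3) for k,v in s.items()})
for n in ['scene','side','wrist']:
    save(n,n+'0'); i=vision.camera_info(n);print(n,i['fov_y'],-cam(n)[1].T@cam(n)[2])
E
```

```text
{'t': np.float64(0.0), 'joint_positions': array([-1.368,  0.333, -0.065,  1.461,  0.022,  1.35 , -0.089]), 'qvel': array([ 0.001,  0.001,  0.   , -0.   ,  0.   , -0.001, -0.002]), 'tau': array([ 0.0000e+00, -6.2326e+01,  2.5000e-02, -3.8989e+01, -6.1000e-02,
        4.0000e-02,  0.0000e+00]), 'position': array([0.14 , 0.609, 0.247]), 'ee_rot': array([-3.540e-01, -3.122e+00,  2.000e-03]), 'force': array([ 0.185, -0.743, -0.012]), 'ft_torque': array([-0.036, -0.011, -0.069]), 'grip_width': np.float64(0.087)}
scene 54.53212353744034 [1.128166   0.50225488 0.66322639]
side 45.238117612174875 [ 0.59051283 -0.6063791   0.77549519]
wrist 59.6827583116793 [0.05976755 0.62695296 0.3829386 ]
```

View pics/scene0.png

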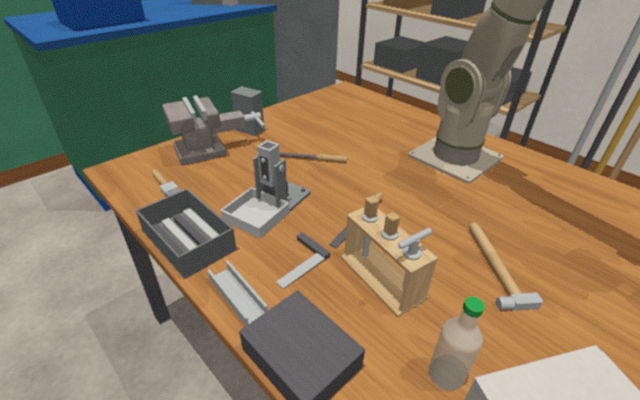

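View pics/side0.png

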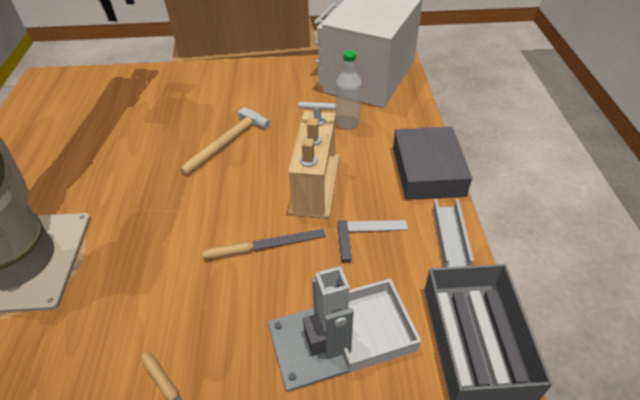

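View pics/wrist0.png

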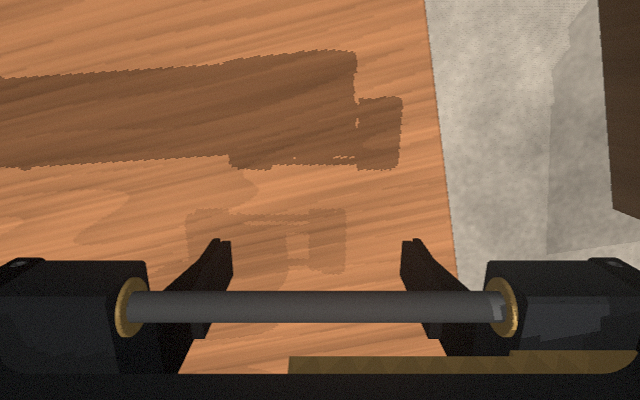

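```bash
python3 - <<'E'
from h import *
names=['pivot','mouth','tray_in','push_rod_handle','push_rod_collar','short_punch_handle','t_key_handle','rack','push_rod_tip']
ims={n:vision.capture(n) for n in ['scene','side']}
P={}
for k in names:
    r=[]
    for n in ims:
        o=finder.pinpoint(n,k)
        for q in o[:3]:
            uv=np.array([q['position'][1]*640,q['position'][0]*400]); print(k,n,uv.round(1),round(q['conf'],2))
        if o: q=o[0]; r.append(ray(n,[q['position'][1]*640,q['position'][0]*400]))
    if len(r)==2: print('   ',*[np.round(x,4) for x in tri(r)])
print(st()['t'])
for n in ims:
  c=(slice(110,320),slice(190,470)) if n=='scene' else (slice(80,390),slice(240,430))
  x=cv2.resize(ims[n][c][:,:,::-1],None,fx=2 if n=='side' else 2.8,fy=2 if n=='side' else 2.8,interpolation=cv2.INTER_CUBIC);cv2.imwrite(f'pics/{n}1.png',x[:600,:800])
E
```

```text
pivot scene [265.7 162.1] 0.64
pivot side [331.5 300.8] 0.98
pivot side [315.1 188.1] 0.42
    [ 0.6187 -0.2163  0.133 ] [2.3751 2.3751]
mouth scene [266.4 144.5] 0.91
mouth side [335.6 281.3] 0.76
    [ 0.6208 -0.213   0.185 ] [2.4786 2.4786]
tray_in scene [255.1 215.3] 0.67
tray_in side [367.1 327.5] 0.92
    [ 0.6827 -0.1944  0.0016] [1.8125 1.8125]
push_rod_handle scene [373.1 207.6] 0.66
push_rod_handle side [307.8 153.6] 0.76
push_rod_handle side [333.4 278.6] 0.25
    [0.5893 0.1124 0.1521] [4.9162 4.9162]
push_rod_collar scene [368.5 215.7] 0.7
push_rod_collar side [306.3 160.7] 0.77
push_rod_collar side [308.9 152. ] 0.58
    [0.5899 0.109  0.1318] [0.7436 0.7436]
short_punch_handle scene [387.4 225.1] 0.92
short_punch_handle side [314.4 129.4] 0.58
    [0.6102 0.1735 0.1578] [1.312 1.312]
t_key_handle scene [411.3 242.6] 0.92
t_key_handle side [320.6 109.1] 0.72
    [0.6248 0.2387 0.1622] [1.1674 1.1674]
rack scene [382.  274.7] 0.65
rack side [315.2 184.4] 0.66
    [0.6041 0.1727 0.0038] [3.038 3.038]
push_rod_tip scene [364.7 258. ] 0.9
1.15
```

View pics/scene1.png

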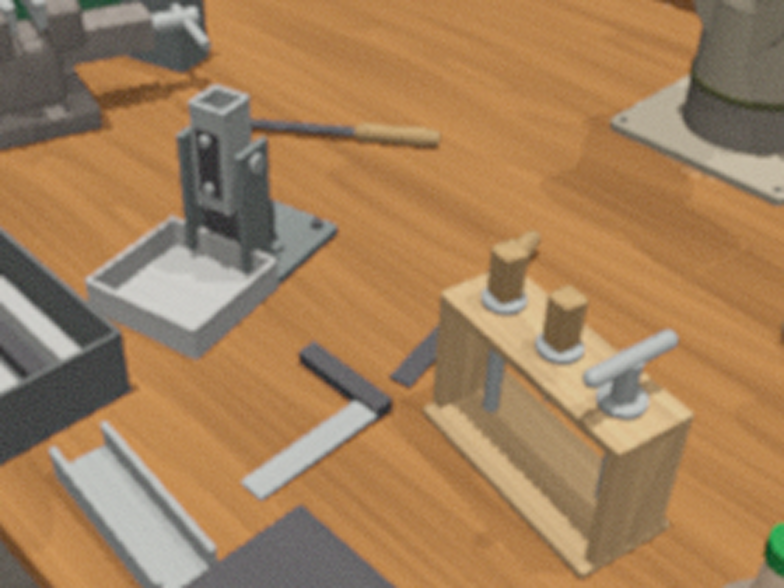

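View pics/side1.png

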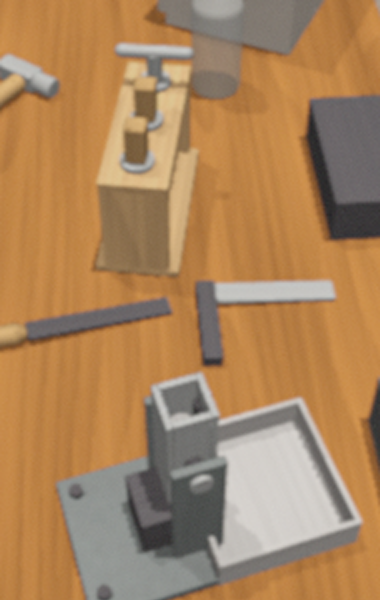

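```bash
python3 - <<'E'
from h import *
for n,c,k in [('scene',(130,235,215,315),7.5),('side',(255,390,265,425),4.6)]:
  im=cv2.imread(f'pics/{n}0.png'); cv2.imwrite(f'pics/{n}2.png',cv2.resize(im[c[0]:c[1],c[2]:c[3]],None,fx=5 ,fy=5,interpolation=cv2.INTER_CUBIC)[:600,:800])
E
```

```text
(no output)
```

View pics/scene2.png

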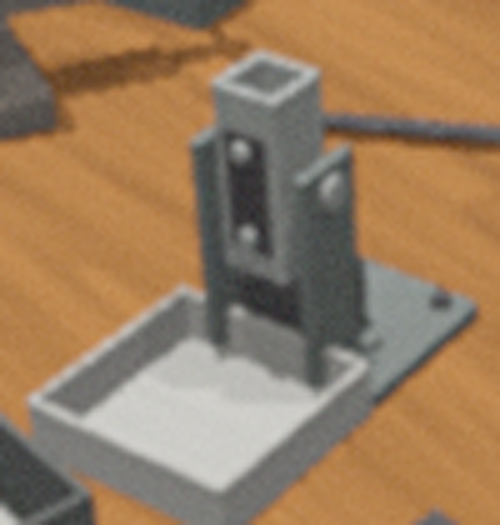

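View pics/side2.png

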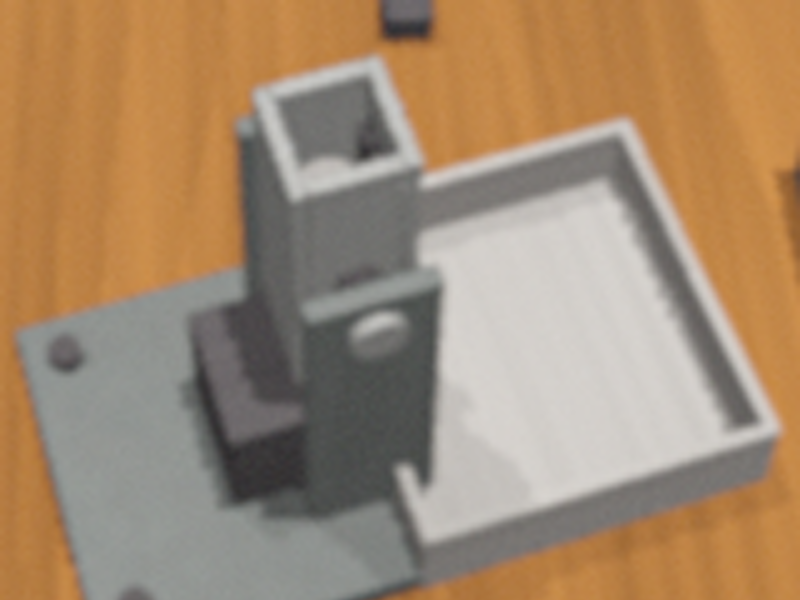

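```bash
cat > fit.py <<'E'
from h import *
from scipy.optimize import least_squares
C={n:cam(n) for n in ['scene','side']}
off={'scene':(215,130),'side':(265,255)}
tube={'scene':[((213,85),(1,-1)),((272,105),(1,1)),((322,70),(-1,1)),((262,50),(-1,-1))],
'side':[((255,90),(-1,1)),((380,58),(1,1)),((422,162),(1,-1)),((297,198),(-1,-1))]}
tray={'scene':[((30,400),(1,-1)),((222,495),(1,1)),((372,378),(-1,1)),((183,285),(-1,-1))],'side':[((628,120),(1,1)),((778,430),(1,-1))]}
def res(p):
    x,y,yaw,cx,w,d1,d2,d3,d4=p; r=[]
    Rz=R.from_euler('z',yaw)
    for n in C:
        d=np.array([d1,d2] if n=='scene' else [d3,d4])
        for s,uv0 in [(tube,0),(tray,1)]:
            for uv,(a,b) in s[n]:
                q=np.array([.02*a,.02*b,.185]) if uv0==0 else np.array([cx+a*(.0585+w),b*(.061+w),.04])
                P=Rz.apply(q)+[x,y,0]
                r+=list(proj(n,P,C[n])[0]+d-(np.array(uv)/5+off[n]))
    return np.array(r+[p[4]*300-.9,*(np.array([d1,d2,d3,d4]))])
s=least_squares(res,[.619,-.215,.3,.07,.003,0,0,0,0])
print(s.x.round(4)); print(s.fun.round(2))
E
python3 fit.py
```

```text
[ 0.6183 -0.2096  0.238   0.0707  0.0032  1.4918  1.2507  0.2116  1.4509]
[-0.34  0.3   0.37  0.78  0.28  1.3  -0.07  1.04 -0.6  -0.41 -0.66 -1.31
 -0.67 -3.05  0.2   0.1  -0.45 -0.21  0.13 -0.55  0.5   0.26 -0.95  0.29
  0.32 -0.61  0.23 -0.63  0.06  1.49  1.25  0.21  1.45]
```

```bash
cat >> h.py <<'E'
def down(yaw): # tool pointing down, x_tool = -(cos yaw, sin yaw)
    x=-np.array([np.cos(yaw),np.sin(yaw),0]);z=np.array([0,0,-1.]);return R.from_matrix(np.c_[x,np.cross(z,x),z])
S=np.array([.618,-.211]);SY=.238
def sw(x,y,z): # stand coords(mm; z above table) to world
    return np.array([*(S+np.array([[np.cos(SY),-np.sin(SY)],[np.sin(SY),np.cos(SY)]])@np.array([x,y])/1000),z/1000])
def show(p,Rt):
    s=st();a,b=rel(p,Rt,s);print('t',round(float(s['t']),2),'pos',np.round(s['position'],4),'F',np.round(s['force'],1),'w',round(float(s['grip_width']),4));print('trans',a.round(2),'ang',b.round(3))
E
python3 - <<'E'
from h import *
show([.48,.2,.3],down(SY)); show(sw(60,0,260),down(SY))
E
```

```text
t 1.15 pos [0.1399 0.6092 0.2476] F [0.1 0.3 0.9] w 0.0871
trans [-42.3  -32.26  -5.25] ang [ 0.    -0.    -0.464]
t 1.15 pos [0.1399 0.6092 0.2476] F [0.1 0.3 0.9] w 0.0871
trans [-70.32 -66.54  -1.25] ang [ 0.    -0.    -0.464]
```

move_arm(moves=[{"translation":[-42,-32,-5],"angular":[0,0,-0.46],"fingers":0},{"translation":[-42,-32,-5],"angular":[0,0,-0.46],"fingers":0},{"translation":[-42,-32,-5],"angular":[0,0,-0.46],"fingers":0},{"translation":[-42,-32,-5],"angular":[0,0,-0.46],"fingers":0},{"translation":[-42,-32,-5],"angular":[0,0,-0.46],"fingers":0},{"translation":[-42,-32,-5],"angular":[0,0,-0.46],"fingers":0},{"translation":[-42,-32,-5],"angular":[0,0,-0.46],"fingers":0},{"translation":[-42,-32,-5],"angular":[0,0,-0.46],"fingers":0}])

```text
t: 1.82
position: [0.3522, 0.3534, 0.2793]
ee_rot: [-0.367, 3.12, 0.001]
force: [0.9, 1.2, 0.4]
grip_width: 0.0416
```

```bash
python3 - <<'E'
from h import *
show([.52,.1,.3],down(SY)); show(sw(60,0,260),down(SY))
E
```

```text
t 1.82 pos [0.3522 0.3534 0.2793] F [0.9 1.2 0.4] w 0.0416
trans [-10.44 -28.54  -2.08] ang [ 0.001  0.    -0.004]
t 1.82 pos [0.3522 0.3534 0.2793] F [0.9 1.2 0.4] w 0.0416
trans [-18.76 -61.04   1.9 ] ang [ 0.001  0.    -0.004]
```

move_arm(moves=[{"translation":[-18.8,-61,-1],"angular":[0,0,0],"fingers":0},{"translation":[-18.8,-61,-1],"angular":[0,0,0],"fingers":0},{"translation":[-18.8,-61,-1],"angular":[0,0,0],"fingers":0},{"translation":[-18.8,-61,-1],"angular":[0,0,0],"fingers":0},{"translation":[-18.8,-61,-1],"angular":[0,0,0],"fingers":0},{"translation":[-18.8,-61,-1],"angular":[0,0,0],"fingers":0},{"translation":[-18.8,-61,-1],"angular":[0,0,0],"fingers":0},{"translation":[-18.8,-61,-1],"angular":[0,0,0],"fingers":0}])

```text
t: 2.48
position: [0.5213, 0.0662, 0.2846]
ee_rot: [-0.367, 3.119, 0.002]
force: [1.5, 0.7, -0.2]
grip_width: 0.0006
```

```bash
python3 - <<'E'
from h import *
show(sw(60,0,260),down(SY))
save('wrist','w1')
E
```

```text
t 2.48 pos [0.5213 0.0662 0.2846] F [ 1.5  0.7 -0.2] w 0.0006
trans [ -8.97 -29.19   2.44] ang [ 0.001  0.002 -0.004]
```

View pics/w1.png

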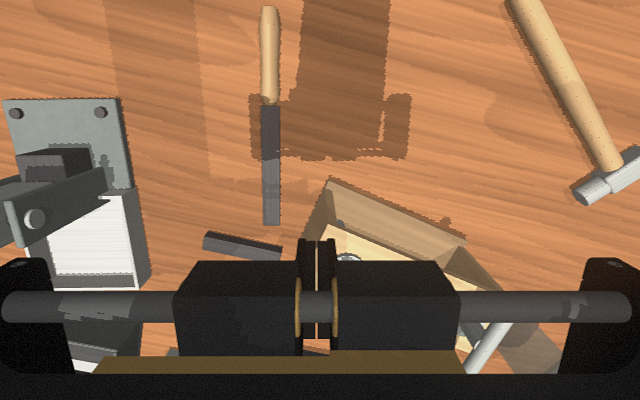

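move_arm(moves=[{"translation":[-9,-29.2,2.4],"angular":[0,0,0],"fingers":0},{"translation":[-9,-29.2,2.4],"angular":[0,0,0],"fingers":0},{"translation":[-9,-29.2,2.4],"angular":[0,0,0],"fingers":0},{"translation":[-9,-29.2,2.4],"angular":[0,0,0],"fingers":0},{"translation":[-9,-29.2,2.4],"angular":[0,0,0],"fingers":0},{"translation":[-9,-29.2,2.4],"angular":[0,0,0],"fingers":0},{"translation":[-9,-29.2,2.4],"angular":[0,0,0],"fingers":0},{"translation":[-9,-29.2,2.4],"angular":[0,0,0],"fingers":0}])

```text
t: 3.2
position: [0.6778, -0.211, 0.2607]
ee_rot: [-0.35, 3.12, -0.006]
force: [-0.6, -1.0, 0.5]
grip_width: 0.0006
```

```bash
python3 - <<'E'
from h import *
show(sw(55,0,195),down(SY))
im=save('wrist','w2')
c=cam('wrist')
pts=[sw(a*20,b*20,185) for a,b in [(1,1),(1,-1),(-1,-1),(-1,1)]]
print(proj('wrist',pts,c).round(1))
E
```

```text
t 3.2 pos [ 0.6778 -0.211   0.2607] F [-0.6 -1.   0.5] w 0.0006
trans [0.34 1.43 6.56] ang [-0.004  0.001 -0.015]
[[378.2 164.9]
 [313.1 166. ]
 [311.7  98.4]
 [380.6  97.1]]
```

View pics/w2.png

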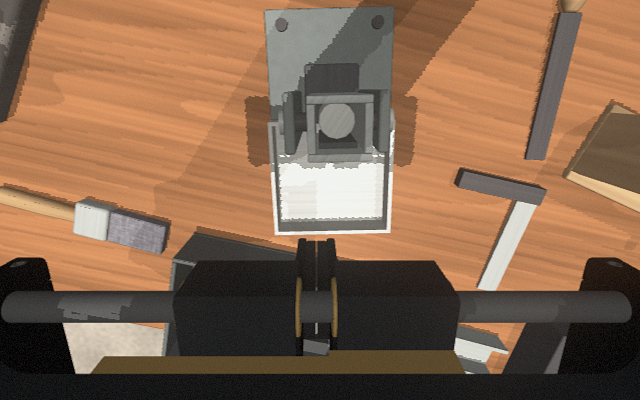

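```bash
sed -i 's/^S=np.array.*/S=np.array([.6173,-.2138]);SY=.238/' h.py; python3 - <<'E'
from h import *
show(sw(55,0,195),down(SY))
E
```

```text
t 3.25 pos [ 0.6777 -0.2147  0.2596] F [-3.7 -1.1 -1.3] w 0.0004
trans [0.37 1.54 6.45] ang [-0.006 -0.001 -0.018]
```

move_arm(moves=[{"translation":[0.3,1.5,4],"angular":[0,0,-0.018],"fingers":0},{"translation":[0.3,1.5,6.4],"angular":[0,0,-0.018],"fingers":0},{"translation":[0.3,1.5,6.4],"angular":[0,0,-0.018],"fingers":0},{"translation":[1.5,1.5,6.4],"angular":[0,0,-0.018],"fingers":0},{"translation":[2.2,1.5,6.4],"angular":[0,0,-0.018],"fingers":0},{"translation":[2.8,1.5,6.4],"angular":[0,0,-0.018],"fingers":0}])

```text
t: 3.75
position: [0.6472, -0.2071, 0.1973]
ee_rot: [-0.371, 3.117, -0.011]
force: [12.6, 1.8, 3.8]
grip_width: 0.0006
```

```bash
python3 - <<'E'
from h import *
show(sw(8,0,195),down(SY))
save('wrist','w3')
E
```

```text
t 3.75 pos [ 0.6472 -0.2071  0.1973] F [12.6  1.8  3.8] w 0.0006
trans [2.26 0.05 0.23] ang [-0.007  0.001 -0.001]
```

View pics/w3.png

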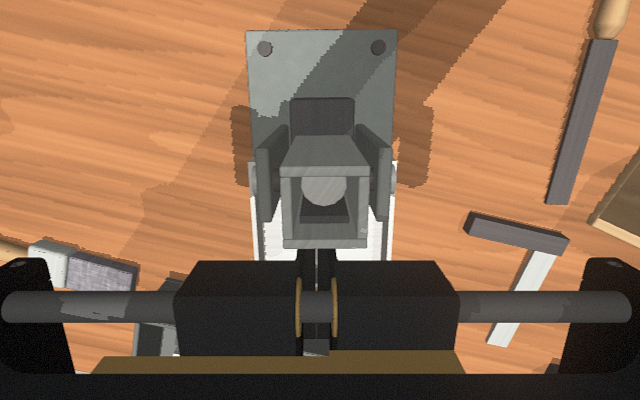

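move_arm(moves=[{"translation":[0.5,0,0.2],"angular":[0,0,0],"fingers":0},{"translation":[1.0,0,0.2],"angular":[0,0,0],"fingers":0},{"translation":[1.5,0,0.2],"angular":[0,0,0],"fingers":0},{"translation":[1.9,0,0.2],"angular":[0,0,0],"fingers":0},{"translation":[2.2,0,0.2],"angular":[0,0,0],"fingers":0},{"translation":[2.2,0,0.2],"angular":[0,0,0],"fingers":0}])

```text
t: 4.3
position: [0.6291, -0.2118, 0.2005]
ee_rot: [-0.372, 3.106, -0.013]
force: [7.9, 2.8, 13.0]
grip_width: 0.0007
```

```bash
python3 - <<'E'
from h import *
show(sw(8,0,195),down(SY))
save('side','s3')
im=cv2.imread('pics/s3.png');cv2.imwrite('pics/s3b.png',cv2.resize(im[200:400,240:440],None,fx=3,fy=3,interpolation=cv2.INTER_CUBIC))
E
```

```text
t 4.3 pos [ 0.6291 -0.2118  0.2005] F [ 7.9  2.8 13. ] w 0.0007
trans [0.4  0.09 0.54] ang [-0.01   0.013  0.001]
```

View pics/s3b.png

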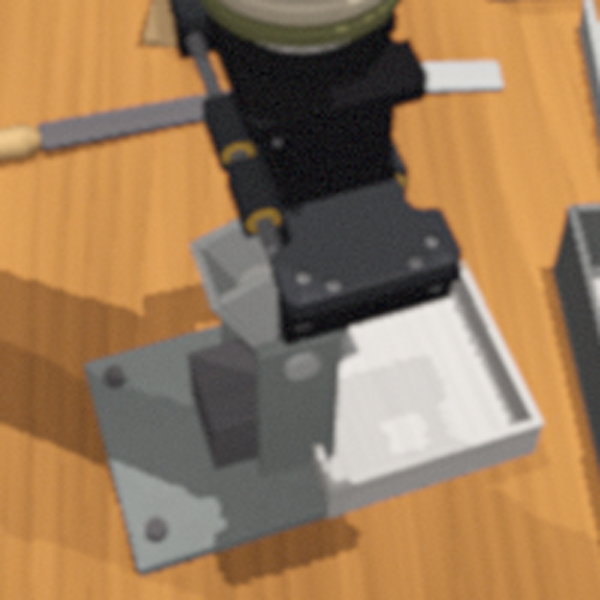

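move_arm(moves=[{"translation":[0.6,0,0.6],"angular":[0,0,0],"fingers":0},{"translation":[1.1,0,0.6],"angular":[0,0,0],"fingers":0},{"translation":[1.5,0,0.6],"angular":[0,0,0],"fingers":0},{"translation":[1.5,0,0.6],"angular":[0,0,0],"fingers":0}])

```text
t: 4.68
position: [0.6222, -0.2133, 0.1992]
ee_rot: [-0.377, 3.087, -0.018]
force: [25.5, 1.9, 4.3]
grip_width: 0.0005
```

```bash
python3 - <<'E'
from h import *
show(sw(8,0,195),down(SY))
save('wrist','w4')
E
```

```text
t 4.68 pos [ 0.6222 -0.2133  0.1992] F [25.5  1.9  4.3] w 0.0005
trans [-0.3   0.07  0.43] ang [-0.015  0.031  0.005]
```

View pics/w4.png

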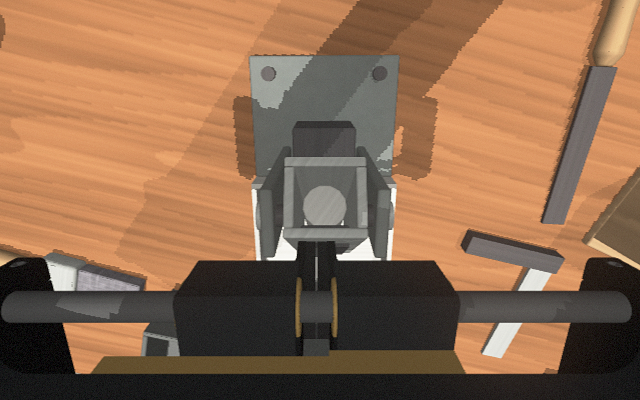

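move_arm(moves=[{"translation":[1.0,0,0.4],"angular":[0,0.03,0],"fingers":0},{"translation":[1.3,0,0.4],"angular":[0,0.03,0],"fingers":0},{"translation":[1.3,0,0.4],"angular":[0,0.03,0],"fingers":0},{"translation":[-3,0,0],"angular":[0,0.03,0],"fingers":0},{"translation":[-4,0,-4],"angular":[0,0.03,0],"fingers":0},{"translation":[-4,0,-8],"angular":[0,0.03,0],"fingers":0},{"translation":[-4,0,-9],"angular":[0,0.03,0],"fingers":0},{"translation":[-4,0,-9],"angular":[0,0.03,0],"fingers":0}])

```text
t: 5.4
position: [0.6595, -0.204, 0.2957]
ee_rot: [-0.379, 3.11, -0.028]
force: [0.2, -0.4, 0.1]
grip_width: 0.0003
```

```bash
python3 - <<'E'
from h import *
show(sw(8,0,195),down(SY))
im=save('wrist','w5')
c=cam('wrist');print(finder.pinpoint('wrist','mouth')[:2]);
for th in (.5,.55):
  f=lambda a,b,s:sw(a*np.cos(th)-s*np.sin(th),b,130+a*np.sin(th)+s*np.cos(th))
  print(th,proj('wrist',[f(20*a,20*b,55) for a,b in [(1,1),(1,-1),(-1,-1),(-1,1),(0,0)]],c).round(1).tolist())
cv2.imwrite('pics/w5b.png',cv2.resize(im[60:260,210:440,::-1],None,fx=3,fy=3,interpolation=cv2.INTER_CUBIC))
E
```

```text
t 5.4 pos [ 0.6595 -0.204   0.2957] F [ 0.2 -0.4  0.1] w 0.0003
trans [ 3.6   0.25 10.04] ang [-0.019  0.006  0.005]
[{'position': [0.2502, 0.5072], 'conf': 0.84}]
0.5 [[349.2, 135.5], [290.8, 135.1], [292.3, 81.6], [348.8, 81.9], [320.2, 108.1]]
0.55 [[349.3, 131.1], [290.8, 130.8], [292.5, 78.9], [348.7, 79.1], [320.3, 104.5]]
```

View pics/w5b.png

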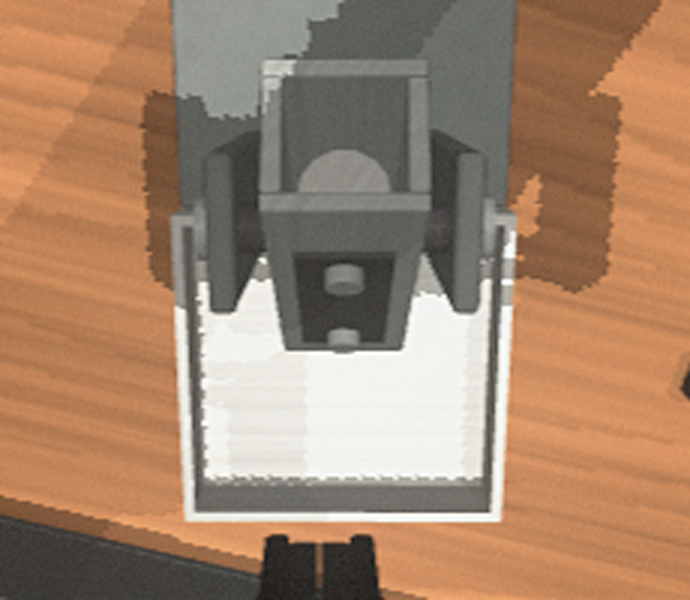

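```bash
python3 - <<'E'
from h import *
from scipy.optimize import least_squares
s=st();c=cam('wrist')
im=save('wrist','w6');print(s['position'],st()['position'],np.abs(st()['qvel']).max())
uv=np.array([[353.3,130],[296.3,130],[297.3,80],[352.7,80]])
a=cv2.imread('pics/w5.png');print(np.abs(a.astype(int)-im[:,:,::-1]).mean())
def f(p):
  x,y,yaw,th,w,dz=p
  P=[]
  for a,b in [(1,1),(1,-1),(-1,-1),(-1,1)]:
    q=np.array([20*a*np.cos(th)-55*np.sin(th),20*b,20*a*np.sin(th)+55*np.cos(th)])/1000
    P.append(R.from_euler('z',yaw).apply(q)+[x,y,.13+dz])
  return np.r_[(proj('wrist',P,c)-uv).ravel(),(yaw-.238)/.02,dz/.002,(th-.55)/.02]
r=least_squares(f,[.618,-.21,.238,.55,0,0]);print(r.x.round(4),r.fun.round(2))
E
```

```text
[ 0.65823498 -0.20324151  0.29132798] [ 0.65790699 -0.20297087  0.29019645] 0.020166995099798347
8.190015625
[ 6.165e-01 -2.099e-01  2.404e-01  5.689e-01  2.000e-04 -1.900e-03] [ 0.7   0.72 -0.67  0.51 -0.29 -0.63  0.25 -0.55  0.12 -0.93  0.94]
```

```bash
sed -i 's/^S=np.array.*/S=np.array([.617,-.2103]);SY=.239/' h.py; python3 - <<'E'
from h import *
show([.66,.09,.29],down(-.26))
E
```

```text
t 5.55 pos [ 0.6579 -0.203   0.2902] F [ 0.4 -0.4 -0.8] w 0.0005
trans [-7.24 28.39 -0.4 ] ang [-0.015  0.004  0.503]
```

move_arm(moves=[{"translation":[-7.2,28.4,-0.4],"angular":[-0.015,0.004,0.5],"fingers":5},{"translation":[-7.2,28.4,-0.4],"angular":[-0.015,0.004,0.5],"fingers":5},{"translation":[-7.2,28.4,-0.4],"angular":[-0.015,0.004,0.5],"fingers":5},{"translation":[-7.2,28.4,-0.4],"angular":[-0.015,0.004,0.5],"fingers":5},{"translation":[-7.2,28.4,-0.4],"angular":[-0.015,0.004,0.5],"fingers":5},{"translation":[-7.2,28.4,-0.4],"angular":[-0.015,0.004,0.5],"fingers":5},{"translation":[-7.2,28.4,-0.4],"angular":[-0.015,0.004,0.5],"fingers":5},{"translation":[-7.2,28.4,-0.4],"angular":[-0.015,0.004,0.5],"fingers":5}])

```text
t: 6.22
position: [0.6583, 0.1017, 0.2879]
ee_rot: [-0.384, -3.114, -0.007]
force: [-0.1, 1.6, -0.5]
grip_width: 0.0449
```

move_arm(moves=[{"translation":[0,0,0],"angular":[0,0,0],"fingers":5},{"translation":[0,0,0],"angular":[0,0,0],"fingers":5}])

```text
t: 6.38
position: [0.6576, 0.1038, 0.2866]
ee_rot: [-0.378, -3.112, -0.007]
force: [0.7, 0.7, 0.3]
grip_width: 0.0489
```

```bash
python3 - <<'E'
from h import *
c=cam('wrist');show([.59,.109,.29],down(-.26))
im=save('wrist','w7')
print(st()['position'])
for k in ['push_rod_handle','push_rod_collar','short_punch_handle','t_key_handle']:
  for q in finder.pinpoint('wrist',k)[:2]:
    uv=[q['position'][1]*640,q['position'][0]*400]; print(k,np.round(uv,1),round(q['conf'],2),zplane('wrist',uv,.13 if 'collar' in k else .1585,c).round(4))
E
```

```text
t 6.38 pos [0.6576 0.1038 0.2866] F [0.7 0.7 0.3] w 0.0489
trans [ 6.69 -1.11 -0.3 ] ang [ 0.004 -0.007  0.018]
[0.65782086 0.10188395 0.28701826]
push_rod_handle [306.5 114. ] 0.61 [0.5926 0.1127 0.1585]
push_rod_collar [303.8 110. ] 0.89 [0.5906 0.1104 0.13  ]
short_punch_handle [392.2 108. ] 0.94 [0.6036 0.175  0.1585]
t_key_handle [482.5 106.2] 0.76 [0.6183 0.2398 0.1585]
```

View pics/w7.png

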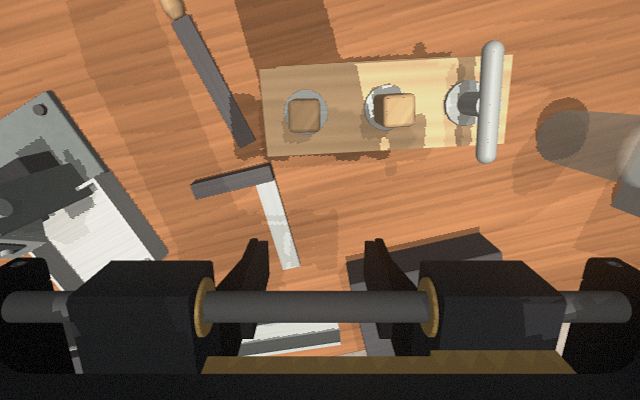

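```bash
python3 - <<'E'
from h import *
c=cam('wrist');print(st()['position'],zplane('wrist',[304,115],.181,c),zplane('wrist',[398,110],.181,c),zplane('wrist',[306,109],.135,c))
show([.591,.111,.21],down(-.225));show([.591,.111,.1665],down(-.225))
E
```

```text
[0.6583977  0.09974779 0.28804696] [0.59286785 0.10793121 0.181     ] [0.60533295 0.17055869 0.181     ] [0.59130594 0.10862492 0.135     ]
t 6.63 pos [0.6584 0.0997 0.288 ] F [-0.4 -0.1 -0.2] w 0.0495
trans [ 6.78 -0.59  7.83] ang [ 0.004 -0.004 -0.023]
t 6.63 pos [0.6584 0.0997 0.288 ] F [-0.4 -0.1 -0.2] w 0.0495
trans [ 6.76 -0.6  12.18] ang [ 0.004 -0.004 -0.023]
```

move_arm(moves=[{"translation":[4,-0.4,3],"angular":[0,0,-0.023],"fingers":4.8},{"translation":[6.7,-0.6,6.5],"angular":[0,0,-0.023],"fingers":4.8},{"translation":[6.7,-0.6,7],"angular":[0,0,-0.023],"fingers":4.8},{"translation":[6.7,-0.6,7],"angular":[0,0,-0.023],"fingers":4.8},{"translation":[6.7,-0.6,7],"angular":[0,0,-0.023],"fingers":4.8},{"translation":[6.7,-0.6,7],"angular":[0,0,-0.023],"fingers":4.8}])

```text
t: 7.13
position: [0.5932, 0.11, 0.22]
ee_rot: [-0.354, -3.12, -0.007]
force: [0.1, -0.7, 1.5]
grip_width: 0.0478
```

```bash
python3 - <<'E'
from h import *
save('scene','c8')
im=save('side','s8');cv2.imwrite('pics/s8b.png',cv2.resize(im[60:240,230:410,::-1],None,fx=3,fy=3,interpolation=cv2.INTER_CUBIC))
c=cv2.imread('pics/c8.png');cv2.imwrite('pics/c8b.png',cv2.resize(c[130:310,300:480],None,fx=3,fy=3,interpolation=cv2.INTER_CUBIC))
show([.5915,.111,.1665],down(-.225))
E
```

```text
t 7.23 pos [0.5933 0.1101 0.2198] F [-0.6  0.4  0.3] w 0.0478
trans [0.19 0.03 5.34] ang [ 0.004 -0.002 -0.001]
```

View pics/s8b.png

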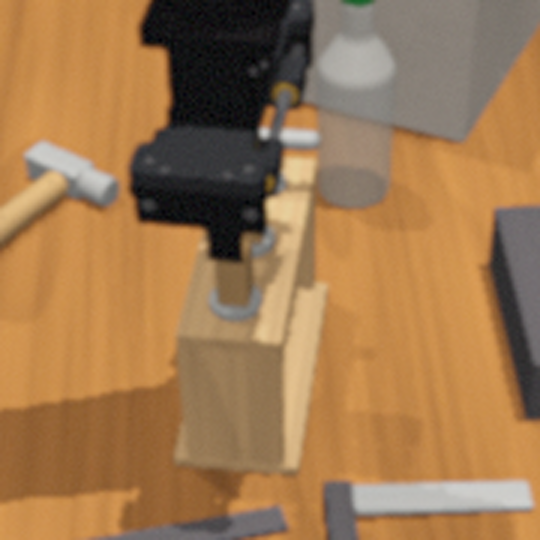

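View pics/c8b.png

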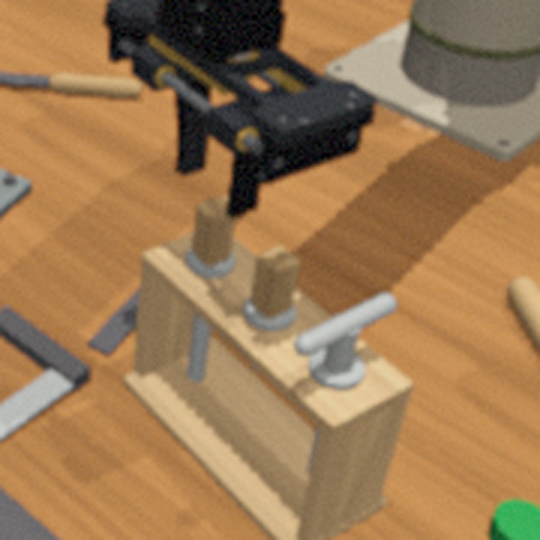

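move_arm(moves=[{"translation":[0.1,0.03,3],"angular":[0,0,0],"fingers":4.8},{"translation":[0.1,0.03,5.3],"angular":[0,0,0],"fingers":4.8},{"translation":[0.1,0.03,5.3],"angular":[0,0,0],"fingers":4.8},{"translation":[0.1,0.03,5.3],"angular":[0,0,0],"fingers":4.8},{"translation":[0.1,0.03,5.3],"angular":[0,0,0],"fingers":4.8}])

```text
t: 7.65
position: [0.5935, 0.1107, 0.1686]
ee_rot: [0.355, 3.121, 0.008]
force: [0.5, -0.0, 0.7]
grip_width: 0.0478
```

move_arm(moves=[{"translation":[0,0,0],"angular":[0,0,0],"fingers":1.5},{"translation":[0,0,0],"angular":[0,0,0],"fingers":1.5},{"translation":[0,0,0],"angular":[0,0,0],"fingers":1.5},{"translation":[0,0,0],"angular":[0,0,0],"fingers":1.5},{"translation":[0,0,0],"angular":[0,0,0],"fingers":1.5},{"translation":[0,0,0],"angular":[0,0,0],"fingers":1.5}], force=60)

```text
t: 8.15
position: [0.5936, 0.1109, 0.1689]
ee_rot: [0.354, 3.12, 0.008]
force: [-0.8, 0.9, 3.1]
grip_width: 0.0217
```

move_arm(moves=[{"translation":[0,0,-3],"angular":[0,0,0],"fingers":1.5},{"translation":[0,0,-6],"angular":[0,0,0],"fingers":1.5},{"translation":[0,0,-9],"angular":[0,0,0],"fingers":1.5},{"translation":[0,0,-12],"angular":[0,0,0],"fingers":1.5},{"translation":[0,0,-15],"angular":[0,0,0],"fingers":1.5},{"translation":[0,0,-16],"angular":[0,0,0],"fingers":1.5},{"translation":[0,0,-16],"angular":[0,0,0],"fingers":1.5}])

```text
t: 8.73
position: [0.5942, 0.1099, 0.331]
ee_rot: [0.354, 3.117, 0.011]
force: [0.7, -0.7, -2.4]
grip_width: 0.0215
```

```bash
cat >> h.py <<'E'
TH=.55
ax=lambda th=TH: R.from_euler('z',SY).apply([-np.sin(th),0,np.cos(th)])  # out of the tube
def mouthp(th=TH): return sw(-55*np.sin(th),0,130+55*np.cos(th))
def tiltR(th=TH): # tool z into tube, x_tool towards -stand x
    z=-ax(th); y=-R.from_euler('z',SY).apply([0,1,0]); 
    y=-y; x=np.cross(y,z); return R.from_matrix(np.c_[x,y,z])
E
python3 - <<'E'
from h import *
print(tiltR(0).as_rotvec(),down(SY).as_rotvec())
save('side','s9'); im=save('scene','c9')
# TCP pose for tip 30mm above mouth
off=.1539
p=mouthp()+ax()*(.03+off); print(mouthp(),p); show(p,tiltR())
show(p,down(SY))
E
```

```text
[ 0.37452744 -3.11918797 -0.        ] [ 0.37452744 -3.11918797 -0.        ]
[ 0.58906935 -0.2171055   0.17688885] [ 0.49567943 -0.23986062  0.33366811]
t 8.83 pos [0.5929 0.1101 0.3272] F [-0.6 -0.5 -4.2] w 0.0212
trans [  1.64 -36.28  -0.81] ang [-0.123 -0.54  -0.454]
t 8.83 pos [0.5929 0.1101 0.3272] F [-0.6 -0.5 -4.2] w 0.0212
trans [  1.64 -36.28  -0.81] ang [ 0.005  0.    -0.465]
```

View pics/s9.png

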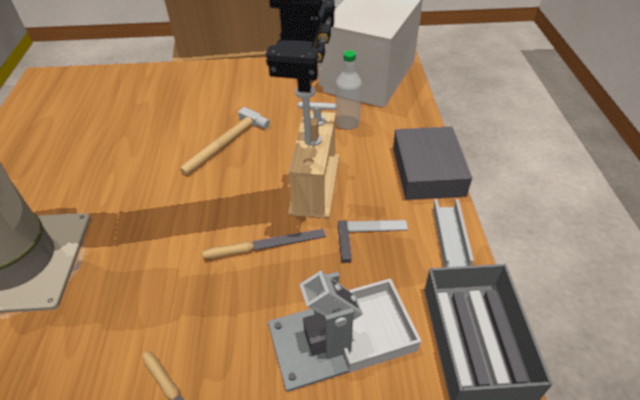

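View pics/c9.png

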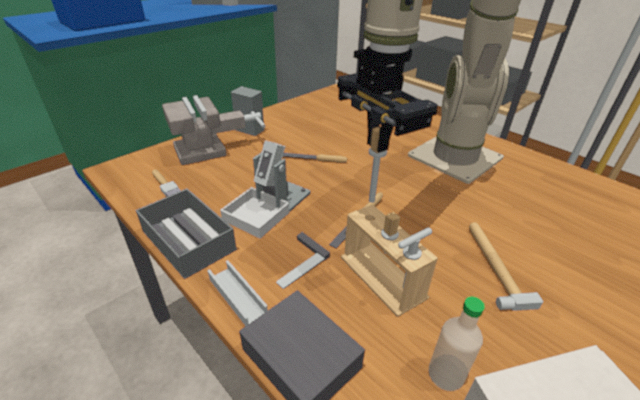

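```bash
python3 - <<'E'
from h import *
p=mouthp()+ax()*(.05+.1539); print(p); show(p,tiltR())
E
```

```text
[ 0.48552283 -0.24233534  0.3507186 ]
t 8.83 pos [0.5929 0.1101 0.3272] F [-0.6 -0.5 -4.2] w 0.0212
trans [  2.57 -36.74  -2.52] ang [-0.123 -0.54  -0.454]
```

move_arm(moves=[{"translation":[0,-4,-4],"angular":[0,0,0],"fingers":1.5},{"translation":[2.6,-36.7,-4],"angular":[-0.12,-0.54,-0.45],"fingers":1.5},{"translation":[2.6,-36.7,-4],"angular":[-0.12,-0.54,-0.45],"fingers":1.5},{"translation":[2.6,-36.7,-4],"angular":[-0.12,-0.54,-0.45],"fingers":1.5},{"translation":[2.6,-36.7,-4],"angular":[-0.12,-0.54,-0.45],"fingers":1.5},{"translation":[2.6,-36.7,-4],"angular":[-0.12,-0.54,-0.45],"fingers":1.5},{"translation":[2.6,-36.7,-4],"angular":[-0.12,-0.54,-0.45],"fingers":1.5},{"translation":[2.6,-36.7,-4],"angular":[-0.12,-0.54,-0.45],"fingers":1.5}])

```text
t: 9.5
position: [0.4961, -0.199, 0.3607]
ee_rot: [-0.306, 2.574, 0.088]
force: [1.6, -0.9, -2.8]
grip_width: 0.0212
```

```bash
python3 - <<'E'
from h import *
p=mouthp()+ax()*(.05+.1539);show(p,tiltR());print(st()['joint_positions'].round(2))
E
```

```text
t 9.5 pos [ 0.4961 -0.199   0.3607] F [ 1.6 -0.9 -2.8] w 0.0212
trans [ 2.27 -3.97 -0.22] ang [-0.     0.002 -0.002]
[-0.64 -0.47  0.86  1.91  0.11  1.05  2.04]
```

move_arm(moves=[{"translation":[2.2,-3.9,0],"angular":[0,0,0],"fingers":1.5},{"translation":[2.2,-3.9,0],"angular":[0,0,0],"fingers":1.5},{"translation":[2.2,-3.9,0],"angular":[0,0,0],"fingers":1.5},{"translation":[2.2,-3.9,0],"angular":[0,0,0],"fingers":1.5}])

```text
t: 9.83
position: [0.4865, -0.2404, 0.3472]
ee_rot: [-0.306, 2.577, 0.089]
force: [0.3, 0.6, -2.9]
grip_width: 0.0216
```

```bash
python3 - <<'E'
from h import *
p=mouthp()+ax()*(.05+.1539);show(p,tiltR());print(st()['joint_positions'].round(2))
save('wrist','w10');save('scene','c10');save('side','s10')
im=cv2.imread('pics/s10.png');a=cv2.resize(im[200:400,220:420],None,fx=2.9,fy=2.9,interpolation=cv2.INTER_CUBIC)
cv2.imwrite('pics/s10b.png',a)
im=cv2.imread('pics/c10.png');a=cv2.resize(im[50:250,190:390],None,fx=2.9,fy=2.9,interpolation=cv2.INTER_CUBIC)
cv2.imwrite('pics/c10b.png',a);print(st()['position'])
E
```

```text
t 9.83 pos [ 0.4865 -0.2404  0.3472] F [ 0.3  0.6 -2.9] w 0.0216
trans [-0.07 -0.16 -0.37] ang [ 0.001 -0.001 -0.003]
[-0.64 -0.46  0.97  1.9   0.09  1.04  2.14]
[ 0.48738451 -0.23946398  0.34843449]
```

View pics/s10b.png

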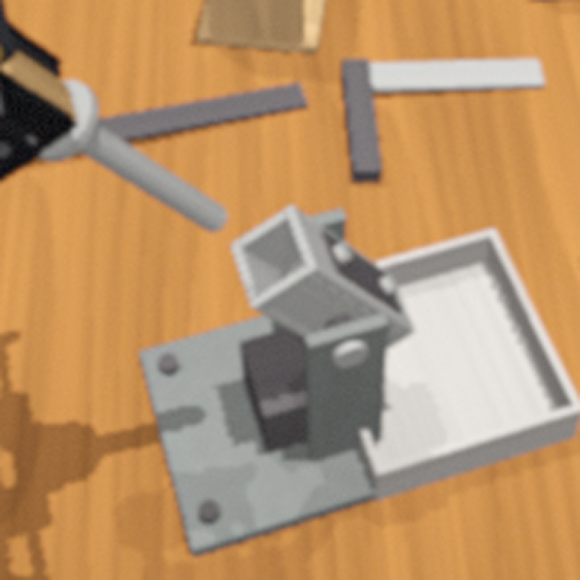

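View pics/c10b.png

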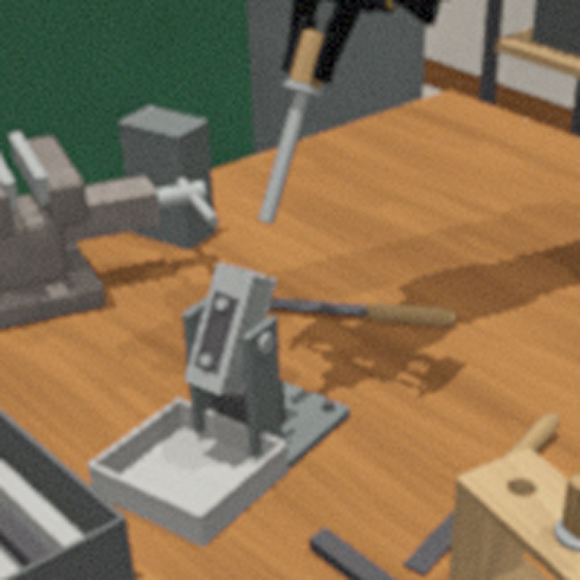

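View pics/w10.png

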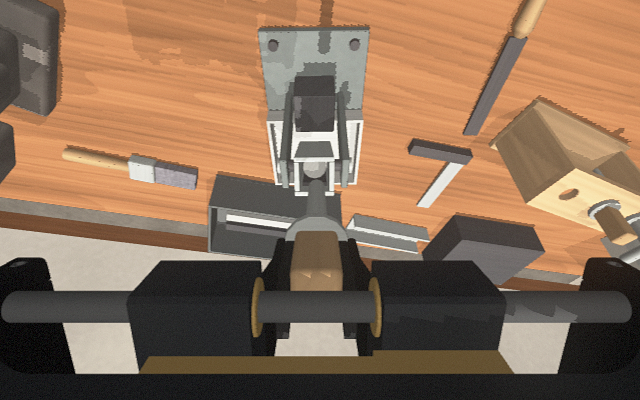

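```bash
python3 - <<'E'
from h import *
from scipy.optimize import least_squares
s=dict(position=np.array([.487,-.240,.348]),ee_rot=st()['ee_rot']); print(st()['position'])
Rm=R.from_rotvec(s['ee_rot'])
im=cv2.imread('pics/w10.png');cv2.imwrite('pics/w10b.png',cv2.resize(im[80:260,240:400],None,fx=3.7,fy=3.3,interpolation=cv2.INTER_CUBIC)[:600])
tip=s['position']+Rm.apply([0,0,.1539]); mo=mouthp()
for n in ['scene','side']:
  c=cam(n); f=2.9; o=np.array([190,50] if n=='scene' else [220,200])
  print(n,'tip',(proj(n,tip,c)-o)*f,'collar',(proj(n,s['position']+Rm.apply([0,0,.0389]),c)-o)*f,'mouth',(proj(n,mo,c)-o)*f)
  y=R.from_euler('z',SY).apply([0,1,0]);a=ax();x=np.cross(y,a)
  for i,j in [(1,1),(1,-1),(-1,-1),(-1,1)]: print((i,j),((proj(n,mo+.02*(i*x+j*y),c)-o)*f).round(1))
c=cam('wrist');print('wrist tip',proj('wrist',tip,c),'mouth',proj('wrist',mo,c),[proj('wrist',mo+.02*(i*x+j*y),c).round(1).tolist() for i,j in [(1,1),(1,-1),(-1,-1),(-1,1)]])
E
```

```text
[ 0.48738451 -0.23946398  0.34843449]
scene tip [[261.24279781 219.5716467 ]] collar [[298.39580253  90.51242505]] mouth [[244.94077635 269.94142127]]
(1, 1) [[250.5 273.3]]
(1, -1) [[214.5 260.9]]
(-1, -1) [[239.7 266.7]]
(-1, 1) [[274.8 278.8]]
side tip [[216.99802916 217.08354671]] collar [[ 65.43221215 120.55031874]] mouth [[268.91128695 253.21835509]]
(1, 1) [[289.4 201.5]]
(1, -1) [[312.8 265.5]]
(-1, -1) [[248.  306.2]]
(-1, 1) [[227.1 241.6]]
wrist tip [[316.53037939 188.89256433]] mouth [[314.39522429 175.73080196]] [[[334.3, 195.0]], [[294.6, 195.1]], [[293.8, 155.8]], [[334.9, 155.7]]]
```

View pics/w10b.png

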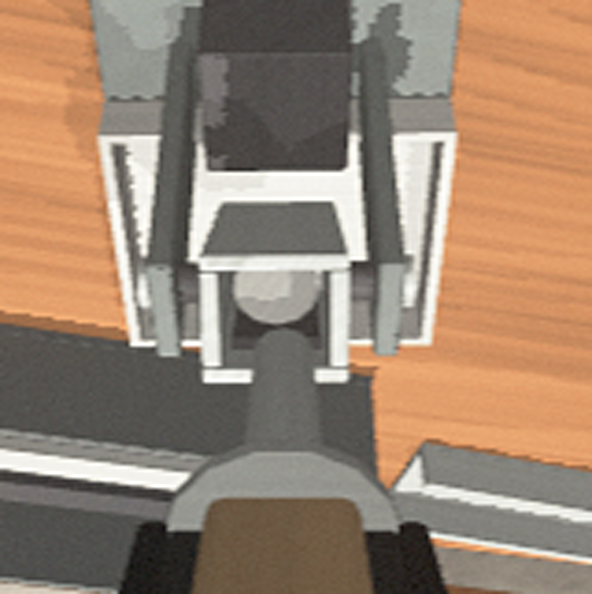

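```bash
python3 - <<'E'
from h import *
p=mouthp()+ax()*(-.015+.1539);show(p,tiltR())
E
```

```text
t 9.98 pos [ 0.4874 -0.2395  0.3484] F [-0.  -0.4 -2.5] w 0.0217
trans [ 0.09 -0.24  6.18] ang [ 0.001 -0.    -0.   ]
```

move_arm(moves=[{"translation":[0.1,-0.24,1],"angular":[0,0,0],"fingers":1.5},{"translation":[0.1,-0.24,2.5],"angular":[0,0,0],"fingers":1.5},{"translation":[0.1,-0.24,3.5],"angular":[0,0,0],"fingers":1.5},{"translation":[0.1,-0.24,4.5],"angular":[0,0,0],"fingers":1.5},{"translation":[0.1,-0.24,5.4],"angular":[0,0,0],"fingers":1.5},{"translation":[0.1,-0.24,6.2],"angular":[0,0,0],"fingers":1.5},{"translation":[0.1,-0.24,6.2],"angular":[0,0,0],"fingers":1.5},{"translation":[0.1,-0.24,6.2],"angular":[0,0,0],"fingers":1.5}])

```text
t: 10.65
position: [0.5187, -0.2338, 0.2948]
ee_rot: [-0.311, 2.576, 0.088]
force: [0.7, -0.1, -2.7]
grip_width: 0.0217
```

```bash
python3 - <<'E'
from h import *
p=mouthp()+ax()*(-.015+.1539);show(p,tiltR());show(mouthp()+ax()*(-.114+.1539),tiltR());print(st()['joint_positions'].round(2))
im=save('wrist','w11');cv2.imwrite('pics/w11b.png',cv2.resize(im[80:260,240:400,::-1],None,fx=3.3,fy=3.3,interpolation=cv2.INTER_CUBIC)[:600])
E
```

```text
t 10.65 pos [ 0.5187 -0.2338  0.2948] F [ 0.7 -0.1 -2.7] w 0.0217
trans [-0.   -0.04 -0.06] ang [ 0.001 -0.001  0.001]
t 10.65 pos [ 0.5187 -0.2338  0.2948] F [ 0.7 -0.1 -2.7] w 0.0217
trans [-0.01 -0.05  9.84] ang [ 0.001 -0.001  0.001]
[-0.77 -0.39  1.12  1.95  0.04  0.91  2.19]
```

View pics/w11b.png

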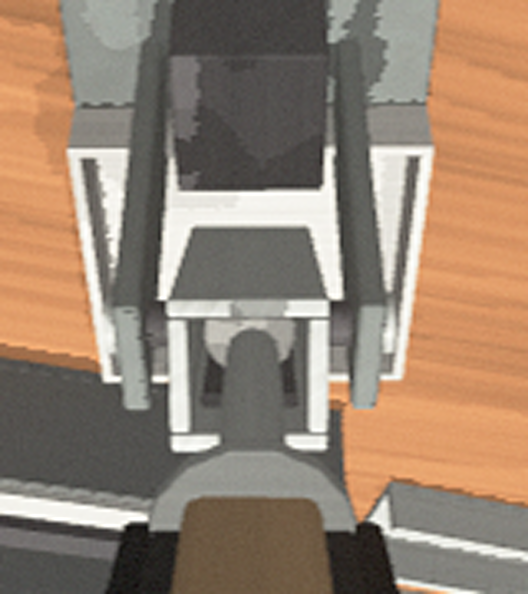

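move_arm(moves=[{"translation":[0,-0.04,0.5],"angular":[0,0,0],"fingers":1.5},{"translation":[0,-0.04,1],"angular":[0,0,0],"fingers":1.5},{"translation":[0,-0.04,1.5],"angular":[0,0,0],"fingers":1.5},{"translation":[0,-0.04,2],"angular":[0,0,0],"fingers":1.5},{"translation":[0,-0.04,2.5],"angular":[0,0,0],"fingers":1.5},{"translation":[0,-0.04,3],"angular":[0,0,0],"fingers":1.5}])

```text
t: 11.2
position: [0.5346, -0.2321, 0.2708]
ee_rot: [-0.308, 2.574, 0.087]
force: [-15.7, -1.4, 16.3]
grip_width: 0.0216
```

```bash
python3 - <<'E'
from h import *
show(mouthp()+ax()*(-.114+.1539),tiltR());print(st()['joint_positions'].round(2),st()['force']@-ax())
E
```

```text
t 11.2 pos [ 0.5346 -0.2321  0.2708] F [-15.7  -1.4  16.3] w 0.0216
trans [0.1  0.17 6.97] ang [-0.001  0.001 -0.001]
[-0.87 -0.35  1.23  1.96  0.01  0.85  2.22] -22.00781157212387
```

move_arm(moves=[{"translation":[0.1,0.17,1],"angular":[0,0,0],"fingers":1.5},{"translation":[0.1,0.17,1.5],"angular":[0,0,0],"fingers":1.5},{"translation":[0.1,0.17,2],"angular":[0,0,0],"fingers":1.5},{"translation":[0.1,0.17,2.3],"angular":[0,0,0],"fingers":1.5}])

```text
t: 11.53
position: [0.5457, -0.2295, 0.2517]
ee_rot: [-0.306, 2.573, 0.085]
force: [-14.8, -3.4, 16.1]
grip_width: 0.0219
```

```bash
python3 - <<'E'
from h import *
show(mouthp()+ax()*(-.114+.1539),tiltR());print(st()['joint_positions'].round(3),st()['force']@-ax())
E
```

```text
t 11.53 pos [ 0.5457 -0.2295  0.2517] F [-14.8  -3.4  16.1] w 0.0219
trans [0.08 0.19 4.75] ang [-0.003  0.003 -0.002]
[-0.95  -0.326  1.322  1.972 -0.02   0.802  2.249] -21.665200784299063
```

```bash
cat > kin.py <<'E'
import numpy as np
from scipy.optimize import least_squares
from scipy.spatial.transform import Rotation as R
D=[([-1.368,0.3325,-0.065,1.4605,0.022,1.35,-0.0885],[.14,.609,.2475],[-.354,-3.122,.002]),
([-0.64,-0.47,0.86,1.91,0.11,1.05,2.04],[.4961,-.199,.3607],[-.306,2.574,.088]),
([-0.64,-0.46,0.97,1.9,0.09,1.04,2.14],[.4865,-.2404,.3472],[-.306,2.577,.089]),
([-0.77,-0.39,1.12,1.95,0.04,0.91,2.19],[.5187,-.2338,.2948],[-.311,2.576,.088]),
([-0.87,-0.35,1.23,1.96,0.01,0.85,2.22],[.5346,-.2321,.2708],[-.308,2.574,.087]),
([-0.95,-0.326,1.322,1.972,-0.02,0.802,2.249],[.5457,-.2295,.2517],[-.306,2.573,.085])]
def fk(q,p,sg):
    h,L1,a1,a2,L2,b,L3,y0,y7,bx=p
    T=R.from_euler('z',y0); x=np.array([0,0,h])
    def rz(T,a):return T*R.from_euler('z',a)
    def ry(T,a):return T*R.from_euler('y',a)
    T=rz(T,sg[0]*q[0]);x=x+T.apply([bx,0,0]);T=ry(T,q[1]);T=rz(T,sg[1]*q[2]);x=x+T.apply([a1,0,L1]);T=ry(T,q[3]);x=x+T.apply([a2,0,0]);T=rz(T,sg[2]*q[4])
    x=x+T.apply([0,0,L2]);T=ry(T,q[5]);x=x+T.apply([b,0,0]);T=rz(T,sg[3]*q[6]);x=x+T.apply([0,0,L3]);T=rz(T,y7)
    return x,T
def res(p,sg):
    r=[]
    for q,x,o in D:
        X,T=fk(q,p,sg); r+=list((X-x)*10)+list((R.from_rotvec(o).inv()*T).as_rotvec())
    return np.array(r+list(.01*p))
if __name__=='__main__':
    import itertools
    best=[]
    for sg in itertools.product([1,-1],repeat=4):
      for y0 in [0,np.pi]:
       for y7 in [0,np.pi]:
        try:r=least_squares(res,[.34,.4,0,0,.4,0,.35,y0,y7,0],args=(sg,))
        except Exception: continue
        best.append((r.cost,sg,r.x,r.fun))
    best.sort(key=lambda t:t[0])
    for b in best[:4]: print(b[0],b[1],b[2].round(3))
    print(best[0][3].round(3)[:36].reshape(6,6))
    np.save('kin.npy',np.r_[best[0][2],best[0][1]])
E
python3 kin.py
```

```text
0.009943621401900228 (-1, -1, -1, -1) [ 0.319  0.517 -0.037  0.023  0.539  0.016  0.432 -0.074  1.505 -0.013]
0.009943621401900464 (-1, -1, -1, -1) [ 0.319  0.517 -0.037  0.023  0.539  0.016  0.432 -0.074  1.505 -0.013]
0.041743091362398566 (-1, -1, 1, -1) [-0.059 -0.055  0.044 -0.451  0.292 -0.098  0.003 -0.064  1.474  0.119]
0.04174309136239893 (-1, -1, 1, -1) [-0.059 -0.055  0.044 -0.451  0.292 -0.098  0.003 -0.064  1.474  0.119]
[[ 0.005  0.005 -0.003 -0.001  0.     0.008]
 [-0.013  0.079  0.022  0.034  0.001 -0.011]
 [-0.019  0.005  0.013  0.046  0.001  0.005]
 [-0.011  0.014 -0.012  0.039  0.001  0.002]
 [ 0.014 -0.015 -0.012  0.04   0.005 -0.002]
 [ 0.021 -0.049 -0.007  0.039  0.002 -0.002]]
```

```bash
cat > ik.py <<'E'
from kin import *
import h as H
k=np.load('kin.npy');P,SG=k[:10],k[10:]
LO=np.array([-2.6,-.5,-1.47,.16,-1.27,.06,-2.6]);HI=np.array([2.6,2.12,1.34,2.42,4.41,2.06,2.6])
def err(q,x,T):
    X,t=fk(q,P,SG); return np.r_[(X-x),.3*(T*t.inv()).as_rotvec()*-1]
def jac(q,x,T):
    e=err(q,x,T);J=np.zeros((6,7))
    for i in range(7):
        d=np.zeros(7);d[i]=1e-5;J[:,i]=(err(q+d,x,T)-e)/1e-5
    return e,J
def step(q,x,T,n=5):
    for _ in range(n):
        e,J=jac(q,x,T); q=q-np.linalg.solve(J.T@J+1e-8*np.eye(7),J.T@e)
    return q
E
cat > t1.py <<'E'
from ik import *
from h import *
T=tiltR()
for d in (-.05,.044,.114):
  x=mouthp()+ax()*(-d+.1539); print('depth',d)
  for j3 in np.arange(-1.2,1.4,.2):
    best=None
    for s in range(30):
        rng=np.random.default_rng(s);q0=rng.uniform(LO,HI);q0[2]=j3
        r=least_squares(lambda q:np.r_[err(q,x,T)*100,(q[2]-j3)*10],q0,bounds=(LO-.3,HI+.3))
        if r.cost<1e-6: 
            m=np.minimum(r.x-LO,HI-r.x)
            if best is None or m.min()>best[0]: best=(m.min(),r.x)
    if best: print(round(j3,2),round(best[0],2),best[1].round(2))
E
python3 t1.py
```

```text
depth -0.05
-0.6 -0.24 [ 1.48 -0.17 -0.6   1.86 -0.64  1.26  2.84]
-0.4 -0.2 [ 1.24 -0.14 -0.4   1.86 -0.59  1.23  2.8 ]
-0.2 -0.17 [ 1.   -0.13 -0.2   1.86 -0.55  1.21  2.77]
-0.0 -0.13 [ 0.77 -0.13  0.    1.85 -0.52  1.19  2.73]
0.2 -0.1 [ 0.54 -0.13  0.2   1.85 -0.49  1.17  2.7 ]
0.4 -0.06 [ 0.31 -0.14  0.4   1.86 -0.45  1.15  2.66]
0.6 -0.01 [ 0.06 -0.17  0.6   1.86 -0.39  1.13  2.61]
0.8 0.07 [-0.2  -0.22  0.8   1.86 -0.31  1.11  2.53]
1.0 0.15 [-0.54 -0.35  1.    1.87 -0.11  1.08  2.34]
depth 0.044
-1.0 -0.23 [ 1.75 -0.08 -1.    1.94 -0.64  1.05  2.83]
-0.8 -0.2 [ 1.52 -0.06 -0.8   1.93 -0.6   1.03  2.8 ]
-0.6 -0.18 [ 1.31 -0.04 -0.6   1.93 -0.58  1.02  2.78]
-0.4 -0.16 [ 1.09 -0.04 -0.4   1.93 -0.57  1.01  2.76]
-0.2 -0.15 [ 0.88 -0.03 -0.2   1.93 -0.56  1.    2.75]
-0.0 -0.14 [ 0.67 -0.03  0.    1.93 -0.55  0.99  2.74]
0.2 -0.12 [ 0.46 -0.03  0.2   1.93 -0.54  0.99  2.72]
0.4 -0.11 [ 0.25 -0.04  0.4   1.93 -0.53  0.98  2.71]
0.6 -0.09 [ 0.04 -0.04  0.6   1.93 -0.51  0.97  2.69]
0.8 -0.07 [-0.18 -0.06  0.8   1.93 -0.49  0.96  2.67]
1.0 -0.03 [-0.41 -0.08  1.    1.94 -0.44  0.95  2.63]
1.2 0.07 [-0.67 -0.16  1.2   1.94 -0.33  0.92  2.53]
depth 0.114
-1.2 -0.04 [ 1.76  0.13 -1.2   1.97 -0.42  0.81  2.64]
-1.0 -0.09 [ 1.58  0.1  -1.    1.97 -0.47  0.83  2.69]
-0.8 -0.11 [ 1.39  0.08 -0.8   1.96 -0.51  0.83  2.71]
-0.6 -0.13 [ 1.2   0.07 -0.6   1.96 -0.53  0.84  2.73]
-0.4 -0.14 [ 1.    0.07 -0.4   1.96 -0.55  0.85  2.74]
-0.2 -0.15 [ 0.8   0.07 -0.2   1.96 -0.57  0.85  2.75]
-0.0 -0.16 [ 0.61  0.07 -0.    1.96 -0.58  0.85  2.76]
0.2 -0.16 [ 0.41  0.07  0.2   1.96 -0.6   0.86  2.76]
0.4 -0.17 [ 0.21  0.07  0.4   1.96 -0.62  0.86  2.77]
0.6 -0.19 [ 0.02  0.07  0.6   1.96 -0.64  0.87  2.79]
0.8 -0.2 [-0.18  0.08  0.8   1.96 -0.66  0.88  2.8 ]
1.0 -0.22 [-0.37  0.1   1.    1.97 -0.69  0.89  2.82]
1.2 -0.25 [-0.54  0.13  1.2   1.97 -0.73  0.91  2.85]
```

```bash
cat > t2.py <<'E'
from ik import *
from h import *
q=st()['joint_positions'].copy(); T0=tiltR(); x=mouthp()+ax()*(-.0665+.1539)
def run(q,seq):
    for d,sp in seq:
        x=mouthp()+ax()*(-d+.1539); q=step(q,x,T0*R.from_euler('z',sp),3)
    return q
for S in (1.2,-1.2,.8,1.6):
  for order in ('spin then push','retract,spin,push'):
    if order[0]=='s':
      a=run(q,[(.0665,s) for s in np.linspace(0,S,20)]); b=run(a,[(d,S) for d in np.linspace(.0665,.114,20)])
      print(S,order,a.round(2),b.round(2))
    else:
      a0=run(q,[(d,0) for d in np.linspace(.0665,.0,20)]);a=run(a0,[(.0,s) for s in np.linspace(0,S,20)]); b=run(a,[(d,S) for d in np.linspace(.0,.114,20)])
      print(S,order,a0.round(2),a.round(2),b.round(2))
print(run(q,[(d,0) for d in np.linspace(.0665,.114,20)]).round(2))
E
python3 t2.py
```

```text
1.2 spin then push [-0.76 -0.1   1.31  1.95 -0.42  0.89  1.4 ] [-0.68  0.19  1.37  1.98 -0.81  0.95  1.71]
1.2 retract,spin,push [-0.78 -0.4   1.15  1.91  0.01  0.97  2.23] [-0.48 -0.21  1.02  1.91 -0.28  1.    1.29] [-0.54  0.13  1.19  1.97 -0.73  0.91  1.65]
-1.2 spin then push [-1.14 -0.63  1.29  1.96  0.42  0.89  3.08] [-1.25 -0.62  1.41  1.98  0.44  0.8   3.07]
-1.2 retract,spin,push [-0.78 -0.4   1.15  1.91  0.01  0.97  2.23] [-1.02 -0.68  1.14  1.92  0.42  1.04  3.08] [-1.26 -0.63  1.41  1.99  0.47  0.8   3.04]
0.8 spin then push [-0.86 -0.16  1.36  1.96 -0.32  0.87  1.72] [-1.24 -0.18  1.71  1.98 -0.31  0.77  1.71]
0.8 retract,spin,push [-0.78 -0.4   1.15  1.91  0.01  0.97  2.23] [-0.58 -0.26  1.08  1.91 -0.21  0.99  1.63] [-0.68  0.19  1.37  1.98 -0.81  0.95  2.11]
1.6 spin then push [-0.67 -0.07  1.25  1.95 -0.46  0.91  1.04] [-0.61  0.15  1.29  1.97 -0.77  0.93  1.28]
1.6 retract,spin,push [-0.78 -0.4   1.15  1.91  0.01  0.97  2.23] [-0.39 -0.18  0.96  1.91 -0.33  1.01  0.93] [-0.42  0.11  1.06  1.97 -0.7   0.89  1.23]
[-1.21 -0.34  1.56  1.98 -0.03  0.74  2.27]
```

```bash
sed -i '/^for S/,$d' t2.py; cat >> t2.py <<'E'
for S in (1.6,2.0,2.4,2.8):
      a0=run(q,[(d,0) for d in np.linspace(.0665,.015,20)]);a=run(a0,[(.015,s) for s in np.linspace(0,S,20)]); b=run(a,[(d,S) for d in np.linspace(.015,.114,20)])
      print(S,a0.round(2),a.round(2),b.round(2))
p=mouthp()+ax()*(-.015+.1539);show(p,tiltR())
E
python3 t2.py
```

```text
1.6 [-0.82 -0.39  1.19  1.92  0.    0.94  2.24] [-0.43 -0.16  1.    1.92 -0.35  0.98  0.95] [-0.46  0.11  1.1   1.97 -0.71  0.9   1.23]
2.0 [-0.82 -0.39  1.19  1.92  0.    0.94  2.24] [-0.36 -0.14  0.94  1.92 -0.38  0.99  0.58] [-0.37  0.1   1.01  1.97 -0.69  0.89  0.82]
2.4 [-0.82 -0.39  1.19  1.92  0.    0.94  2.24] [-0.29 -0.13  0.89  1.91 -0.4   1.    0.19] [-0.3   0.09  0.94  1.97 -0.68  0.88  0.41]
2.8 [-0.82 -0.39  1.19  1.92  0.    0.94  2.24] [-0.24 -0.12  0.84  1.91 -0.41  1.   -0.19] [-0.25  0.09  0.87  1.97 -0.67  0.88  0.01]
t 11.53 pos [ 0.5457 -0.2295  0.2517] F [-14.8  -3.4  16.1] w 0.0219
trans [ 0.06  0.17 -5.15] ang [-0.003  0.003 -0.002]
```

move_arm(moves=[{"translation":[0.06,0.1,-1.5],"angular":[0,0,0],"fingers":1.5},{"translation":[0.06,0.1,-3],"angular":[0,0,0],"fingers":1.5},{"translation":[0.06,0.1,-4.5],"angular":[0,0,0],"fingers":1.5},{"translation":[0.06,0.1,-5.2],"angular":[0,0,0],"fingers":1.5},{"translation":[0.06,0.1,-5.2],"angular":[0,0,0],"fingers":1.5},{"translation":[0.06,0.1,-5.2],"angular":[0,0,0],"fingers":1.5}])

```text
t: 12.03
position: [0.5185, -0.2351, 0.2953]
ee_rot: [-0.305, 2.573, 0.085]
force: [-0.6, -0.3, -4.2]
grip_width: 0.0215
```

```bash
python3 - <<'E'
from h import *
p=mouthp()+ax()*(-.012+.1539);T0=tiltR()
for S in (.9,1.8): 
  T=T0*R.from_euler('z',S); 
  show(p+T0.apply([.002,0,0])-T.apply([.002,0,0]),T)
print(st()['joint_positions'].round(2))
save('side','s12');save('wrist','w12')
im=cv2.imread('pics/s12.png');a=cv2.resize(im[200:400,220:420],None,fx=2.9,fy=2.9,interpolation=cv2.INTER_CUBIC)
cv2.imwrite('pics/s12b.png',a)
E
```

```text
t 12.03 pos [ 0.5185 -0.2351  0.2953] F [-0.6 -0.3 -4.2] w 0.0215
trans [ 0.05 -0.08 -0.29] ang [-0.001  0.004  0.898]
t 12.03 pos [ 0.5185 -0.2351  0.2953] F [-0.6 -0.3 -4.2] w 0.0215
trans [ 0.22 -0.12 -0.29] ang [1.000e-03 4.000e-03 1.798e+00]
[-0.76 -0.38  1.11  1.95  0.02  0.91  2.21]
```

View pics/s12b.png

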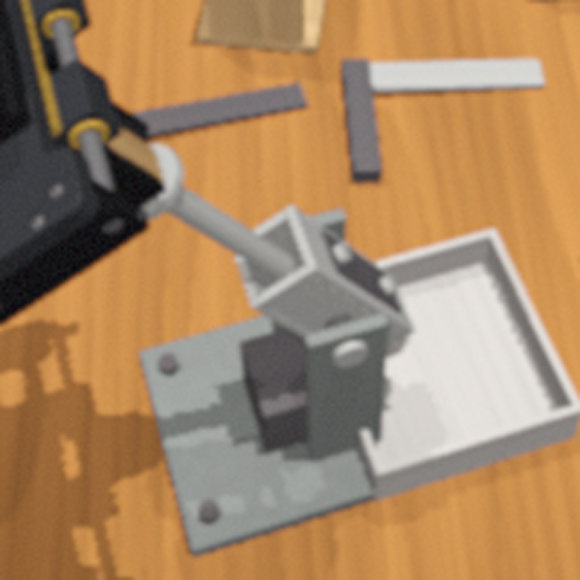

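move_arm(moves=[{"translation":[0,-0.06,-0.2],"angular":[0,0,0.12],"fingers":1.5},{"translation":[0,-0.06,-0.2],"angular":[0,0,0.24],"fingers":1.5},{"translation":[0,-0.06,-0.2],"angular":[0,0,0.36],"fingers":1.5},{"translation":[0.02,-0.07,-0.2],"angular":[0,0,0.48],"fingers":1.5},{"translation":[0.03,-0.08,-0.2],"angular":[0,0,0.6],"fingers":1.5},{"translation":[0.04,-0.08,-0.2],"angular":[0,0,0.72],"fingers":1.5},{"translation":[0.05,-0.08,-0.2],"angular":[0,0,0.84],"fingers":1.5},{"translation":[0.05,-0.08,-0.2],"angular":[0,0,0.9],"fingers":1.5}])

```text
t: 12.8
position: [0.5173, -0.2351, 0.2951]
ee_rot: [0.87, 2.503, 0.404]
force: [-0.4, 0.3, -2.8]
grip_width: 0.022
```

```bash
cat >> h.py <<'E'
def tgt(depth,S,off=.002):
    T0=tiltR();T=T0*R.from_euler('z',S); return mouthp()+ax()*(-depth+.1539)+T0.apply([off,0,0])-T.apply([off,0,0]),T
E
python3 - <<'E'
from h import *
show(*tgt(.013,.9)); show(*tgt(.013,1.9))
print(st()['joint_positions'].round(2))
E
```

```text
t 12.8 pos [ 0.5173 -0.2351  0.2951] F [-0.4  0.3 -2.8] w 0.022
trans [-0.11 -0.03 -0.15] ang [-0.001  0.001 -0.008]
t 12.8 pos [ 0.5173 -0.2351  0.2951] F [-0.4  0.3 -2.8] w 0.022
trans [-0.02 -0.19 -0.15] ang [0.    0.002 0.992]
[-0.55 -0.24  1.    1.95 -0.19  0.91  1.47]
```

Works as the model predicted. Continue the spin.

move_arm(moves=[{"translation":[-0.08,-0.05,-0.1],"angular":[0,0,0.12],"fingers":1.5},{"translation":[-0.08,-0.08,-0.1],"angular":[0,0,0.24],"fingers":1.5},{"translation":[-0.06,-0.1,-0.1],"angular":[0,0,0.36],"fingers":1.5},{"translation":[-0.05,-0.12,-0.1],"angular":[0,0,0.48],"fingers":1.5},{"translation":[-0.04,-0.15,-0.1],"angular":[0,0,0.6],"fingers":1.5},{"translation":[-0.03,-0.17,-0.1],"angular":[0,0,0.72],"fingers":1.5},{"translation":[-0.02,-0.18,-0.1],"angular":[0,0,0.84],"fingers":1.5},{"translation":[-0.02,-0.19,-0.1],"angular":[0,0,0.96],"fingers":1.5}])

```text
t: 13.47
position: [0.5162, -0.2363, 0.2942]
ee_rot: [2.035, 1.909, 0.683]
force: [0.1, 0.1, -3.3]
grip_width: 0.0215
```

```bash
python3 - <<'E'
from h import *
show(*tgt(.06,1.85));
print(st()['joint_positions'].round(2))
save('wrist','w13');save('scene','c13')
im=cv2.imread('pics/c13.png');a=cv2.resize(im[50:250,190:390],None,fx=2.9,fy=2.9,interpolation=cv2.INTER_CUBIC)
cv2.imwrite('pics/c13b.png',a);
E
```

```text
t 13.47 pos [ 0.5162 -0.2363  0.2942] F [ 0.1  0.1 -3.3] w 0.0215
trans [-0.04  0.06  4.55] ang [-0.001  0.001 -0.023]
[-0.36 -0.17  0.86  1.94 -0.3   0.92  0.58]
```

View pics/c13b.png

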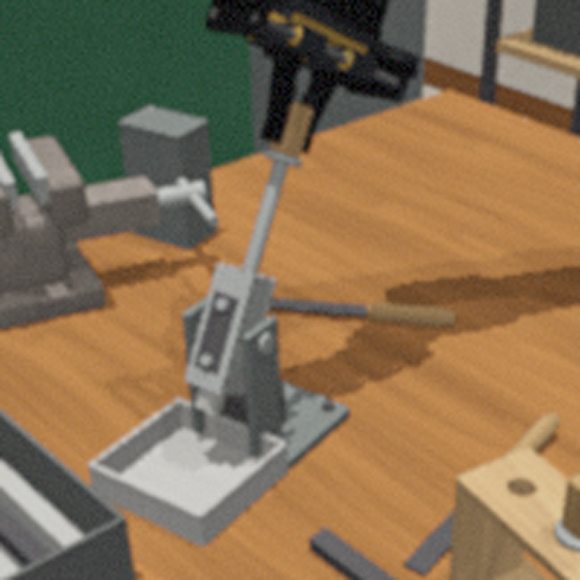

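View pics/w13.png

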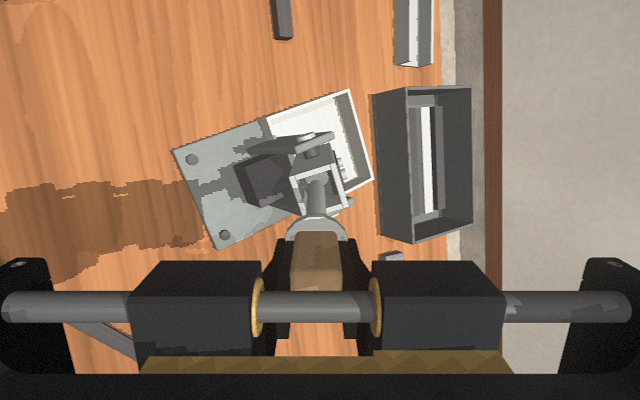

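move_arm(moves=[{"translation":[-0.03,0.05,1.5],"angular":[0,0,0],"fingers":1.5},{"translation":[-0.03,0.05,3],"angular":[0,0,0],"fingers":1.5},{"translation":[-0.03,0.05,4],"angular":[0,0,0],"fingers":1.5},{"translation":[-0.03,0.05,4.6],"angular":[0,0,0],"fingers":1.5},{"translation":[-0.03,0.05,5.2],"angular":[0,0,0],"fingers":1.5},{"translation":[-0.03,0.05,5.8],"angular":[0,0,0],"fingers":1.5},{"translation":[-0.03,0.05,6.4],"angular":[0,0,0],"fingers":1.5},{"translation":[-0.03,0.05,7],"angular":[0,0,0],"fingers":1.5}])

```text
t: 14.23
position: [0.5517, -0.2292, 0.2359]
ee_rot: [2.03, 1.913, 0.683]
force: [-18.9, 1.0, 16.3]
grip_width: 0.0216
```

```bash
python3 - <<'E'
from h import *
show(*tgt(.114,1.85));
print(st()['joint_positions'].round(2))
E
```

```text
t 14.23 pos [ 0.5517 -0.2292  0.2359] F [-18.9   1.   16.3] w 0.0216
trans [ 0.1  -0.03  3.09] ang [ 0.     0.001 -0.019]
[-0.41  0.    0.94  1.97 -0.52  0.82  0.77]
```

move_arm(moves=[{"translation":[0.1,-0.03,1.2],"angular":[0,0,0],"fingers":1.5},{"translation":[0.1,-0.03,1.8],"angular":[0,0,0],"fingers":1.5},{"translation":[0.1,-0.03,2.4],"angular":[0,0,0],"fingers":1.5},{"translation":[0.1,-0.03,2.9],"angular":[0,0,0],"fingers":1.5},{"translation":[0.1,-0.03,3.1],"angular":[0,0,0],"fingers":1.5},{"translation":[0.1,-0.03,3.1],"angular":[0,0,0],"fingers":1.5},{"translation":[0.1,-0.03,3.1],"angular":[0,0,0],"fingers":1.5}])

```text
t: 14.82
position: [0.5673, -0.2244, 0.2095]
ee_rot: [2.029, 1.913, 0.683]
force: [0.7, 0.1, -2.5]
grip_width: 0.0215
```

```bash
python3 - <<'E'
from h import *
show(*tgt(.114,1.85));
print(st()['joint_positions'].round(2))
save('scene','c14')
im=cv2.imread('pics/c14.png');a=cv2.resize(im[50:250,190:390],None,fx=2.9,fy=2.9,interpolation=cv2.INTER_CUBIC)
cv2.imwrite('pics/c14b.png',a);
E
```

```text
t 14.82 pos [ 0.5673 -0.2244  0.2095] F [ 0.7  0.1 -2.5] w 0.0215
trans [-0.   -0.01 -0.02] ang [ 0.     0.001 -0.018]
[-0.39  0.09  0.94  1.98 -0.64  0.79  0.86]
```

View pics/c14b.png

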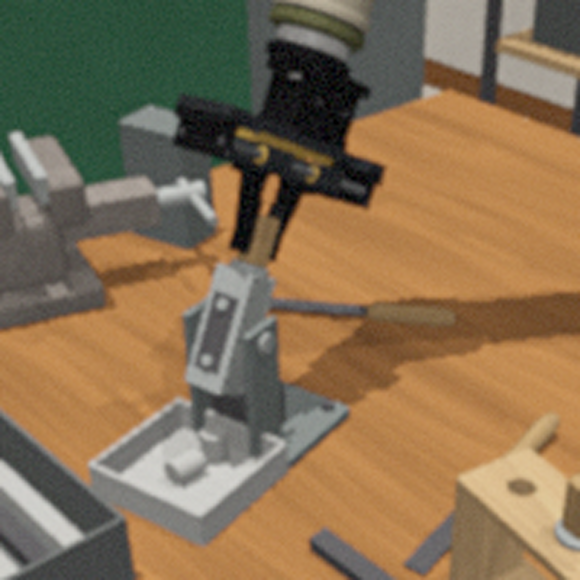

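move_arm(moves=[{"translation":[0,0,-2],"angular":[0,0,0],"fingers":1.5},{"translation":[0,0,-4],"angular":[0,0,0],"fingers":1.5},{"translation":[0,0,-6],"angular":[0,0,0],"fingers":1.5},{"translation":[0,0,-8],"angular":[0,0,0],"fingers":1.5},{"translation":[0,0,-10],"angular":[0,0,0],"fingers":1.5},{"translation":[0,0,-12.5],"angular":[0,0,0],"fingers":1.5},{"translation":[0,0,-15],"angular":[0,0,0],"fingers":1.5},{"translation":[0,0,-15],"angular":[0,0,0],"fingers":1.5}])

```text
t: 15.53
position: [0.4903, -0.2455, 0.3424]
ee_rot: [2.027, 1.906, 0.688]
force: [0.3, -0.7, -2.1]
grip_width: 0.0218
```

```bash
python3 - <<'E'
from h import *
show(*tgt(-.03,1.85));
print(st()['joint_positions'].round(2))
save('scene','c15');save('side','s15')
im=cv2.imread('pics/c15.png');a=cv2.resize(im[120:240,200:320],None,fx=4.8,fy=4.8,interpolation=cv2.INTER_CUBIC)
cv2.imwrite('pics/c15b.png',a);
im=cv2.imread('pics/s15.png');a=cv2.resize(im[240:400,260:430],None,fx=3.5,fy=3.5,interpolation=cv2.INTER_CUBIC)
cv2.imwrite('pics/s15b.png',a);
for n in ('scene','side'):
  for k in ('blank_low_mid','blank_top_mid'):
    for q in finder.pinpoint(n,k)[:3]: 
        uv=[q['position'][1]*640,q['position'][0]*400]; w=zplane(n,uv,.018)[:2]-S
        print(n,k,round(q['conf'],2),np.round(uv,1),(R.from_euler('z',-SY).apply([*w,0])*1000).round(0))
E
```

```text
t 15.53 pos [ 0.4903 -0.2455  0.3424] F [ 0.3 -0.7 -2.1] w 0.0218
trans [ 0.17 -0.23  1.09] ang [ 0.008  0.002 -0.02 ]
[-0.34 -0.28  0.82  1.9  -0.19  1.02  0.5 ]
scene blank_low_mid 0.65 [298.1  70.3] [-915. -551.    0.]
scene blank_low_mid 0.45 [262.2 201. ] [ 25. -11.   0.]
scene blank_top_mid 0.71 [253.9 208.3] [63. -9.  0.]
side blank_low_mid 0.39 [350.6 327.6] [35.  2.  0.]
side blank_top_mid 0.66 [339.3 298.9] [34. 62.  0.]
side blank_top_mid 0.53 [370.5 325.3] [69. -5.  0.]
```

View pics/c15b.png

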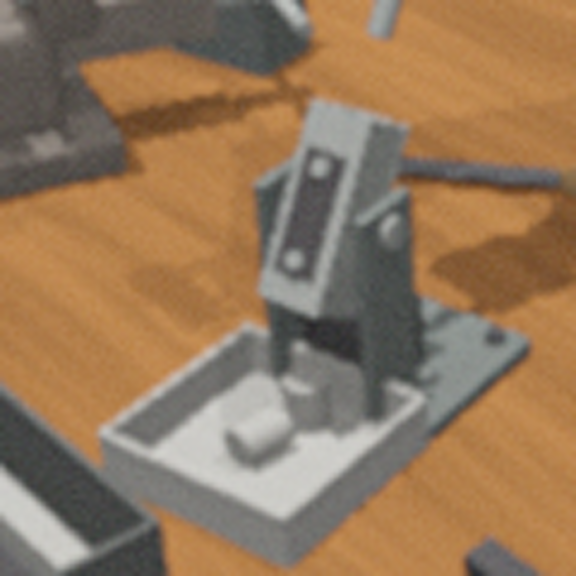

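View pics/s15b.png

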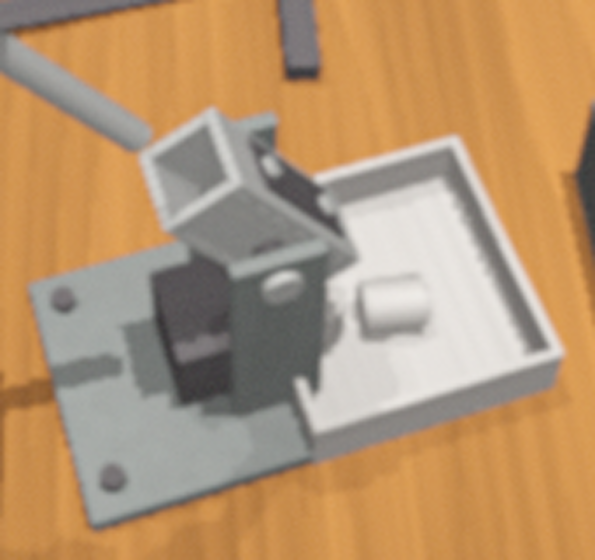

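```bash
cat >> h.py <<'E'
RR=down(-.225)*R.from_euler('z',np.pi/2)
ROD=np.array([.5936,.1109,0])+down(-.225).apply([.002,0,0])
def rk(z,T=RR): return np.r_[(ROD-T.apply([.002,0,0]))[:2],z]
E
python3 - <<'E'
from h import *
print(rk(0)); show(rk(.335),RR)
E
cat > t3.py <<'E'
from ik import *
from h import *
q=st()['joint_positions'].copy();x0,T0=fk(q,P,SG);x1=rk(.335);d=(RR*T0.inv()).as_rotvec()
for i in range(1,31):
    q=step(q,x0+(x1-x0)*i/30,R.from_rotvec(d*i/30)*T0,3)
    if i%10==0:print(q.round(2))
E
python3 t3.py
```

```text
[0.5912042  0.10939662 0.        ]
t 15.83 pos [ 0.4911 -0.2422  0.3361] F [ 0.9  0.3 -4.2] w 0.0213
trans [34.89  5.37  9.49] ang [ 0.509 -0.204  0.163]
[-0.36 -0.16  0.53  1.82 -0.06  1.13  0.09]
[-0.45  0.03  0.39  1.64 -0.04  1.29 -0.21]
[-0.52  0.26  0.33  1.39 -0.08  1.5  -0.41]
```

```bash
python3 - <<'E'
from h import *
show([.50,-.22,.37],tgt(0,1.85)[1]); show(rk(.345),RR);
E
```

```text
t 15.83 pos [ 0.4911 -0.2422  0.3361] F [ 0.9  0.3 -4.2] w 0.0213
trans [ 2.73  2.26 -2.17] ang [-0.002  0.001 -0.018]
t 15.83 pos [ 0.4911 -0.2422  0.3361] F [ 0.9  0.3 -4.2] w 0.0213
trans [35.05  5.87  8.64] ang [ 0.509 -0.204  0.163]
```

move_arm(moves=[{"translation":[2.7,2.3,-2.2],"angular":[0,0,0],"fingers":1.5},{"translation":[35,6.5,7],"angular":[0.51,-0.2,0.16],"fingers":1.5},{"translation":[35,6.5,7],"angular":[0.51,-0.2,0.16],"fingers":1.5},{"translation":[35,6.5,7],"angular":[0.51,-0.2,0.16],"fingers":1.5},{"translation":[35,6.5,7],"angular":[0.51,-0.2,0.16],"fingers":1.5},{"translation":[35,6.5,7],"angular":[0.51,-0.2,0.16],"fingers":1.5},{"translation":[35,6.5,7],"angular":[0.51,-0.2,0.16],"fingers":1.5},{"translation":[35,6.5,7],"angular":[0.51,-0.2,0.16],"fingers":1.5}])

```text
t: 16.5
position: [0.5772, 0.0646, 0.3606]
ee_rot: [-2.449, -1.962, 0.003]
force: [0.6, -0.5, -2.3]
grip_width: 0.0215
```

```bash
python3 - <<'E'
from h import *
show(rk(.345),RR);print(st()['joint_positions'].round(2))
E
```

```text
t 16.5 pos [0.5772 0.0646 0.3606] F [ 0.6 -0.5 -2.3] w 0.0215
trans [4.68 0.4  1.57] ang [-0.004 -0.001  0.005]
[-0.52  0.2   0.4   1.41 -0.08  1.55 -0.35]
```

move_arm(moves=[{"translation":[3,0.4,1],"angular":[0,0,0],"fingers":1.5},{"translation":[4.7,0.4,1.6],"angular":[0,0,0],"fingers":1.5},{"translation":[4.7,0.4,1.6],"angular":[0,0,0],"fingers":1.5},{"translation":[4.7,0.4,1.6],"angular":[0,0,0],"fingers":1.5},{"translation":[4.7,0.4,1.6],"angular":[0,0,0],"fingers":1.5},{"translation":[4.7,0.4,1.6],"angular":[0,0,0],"fingers":1.5},{"translation":[4.7,0.4,1.6],"angular":[0,0,0],"fingers":1.5}])

```text
t: 17.08
position: [0.5914, 0.1081, 0.3452]
ee_rot: [-2.452, -1.959, 0.002]
force: [-0.3, 0.6, -2.5]
grip_width: 0.0216
```

```bash
python3 - <<'E'
from h import *
show(rk(.30),RR);p0=st()['position']
c=cam('wrist')
for n,r in [('wrist',None),('side',(40,240,220,420)),('scene',(110,310,290,490))]:
  im=save(n,n+'17')
  if r: cv2.imwrite(f'pics/{n}17.png',cv2.resize(im[r[0]:r[1],r[2]:r[3],::-1],None,fx=2.9,fy=2.9,interpolation=cv2.INTER_CUBIC))
print(p0,st()['position'],'hole',proj('wrist',[*ROD[:2],.13],c),'tip',proj('wrist',p0+R.from_rotvec(st()['ee_rot']).apply([.002,0,.1539]),c))
for n,o in [('side',(220,40)),('scene',(290,110))]:
  print(n,'hole',(proj(n,[*ROD[:2],.13])-o)*2.9,'tip',(proj(n,p0+R.from_rotvec(st()['ee_rot']).apply([.002,0,.1539]))-o)*2.9)
E
```

```text
t 17.08 pos [0.5914 0.1081 0.3452] F [-0.3  0.6 -2.5] w 0.0216
trans [ 0.11 -0.03  4.52] ang [-0.003 -0.001  0.003]
[0.59141271 0.10813282 0.34521673] [0.59130604 0.10890364 0.34507824] hole [[315.41224951 169.80444125]] tip [[314.94103922 186.69633326]]
side hole [[253.6373633  350.12026172]] tip [[249.6210648 281.6170498]]
scene hole [[229.19262312 310.3373831 ]] tip [[236.62837095 243.35195328]]
```

View pics/wrist17.png

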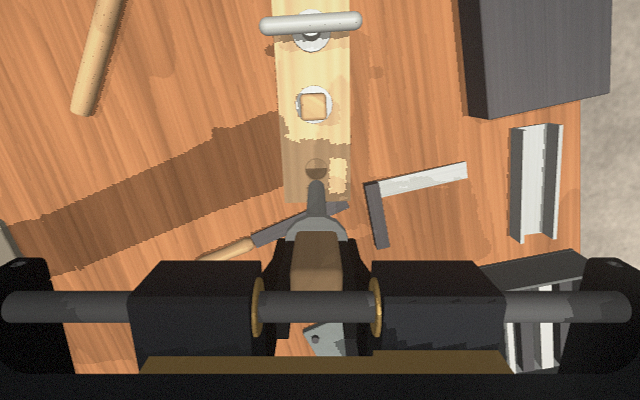

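View pics/side17.png

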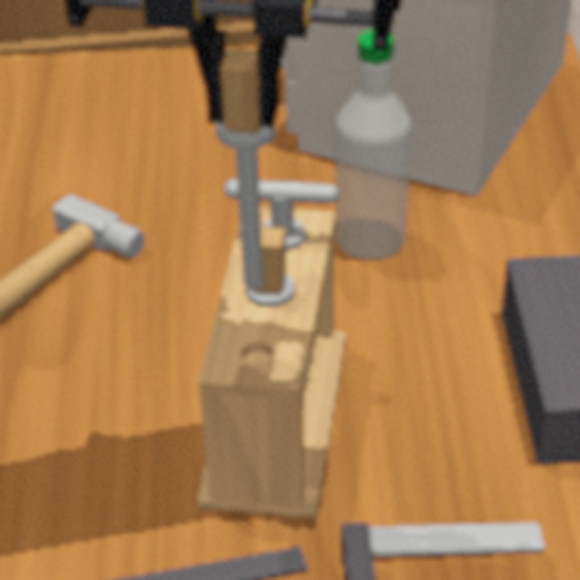

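View pics/scene17.png

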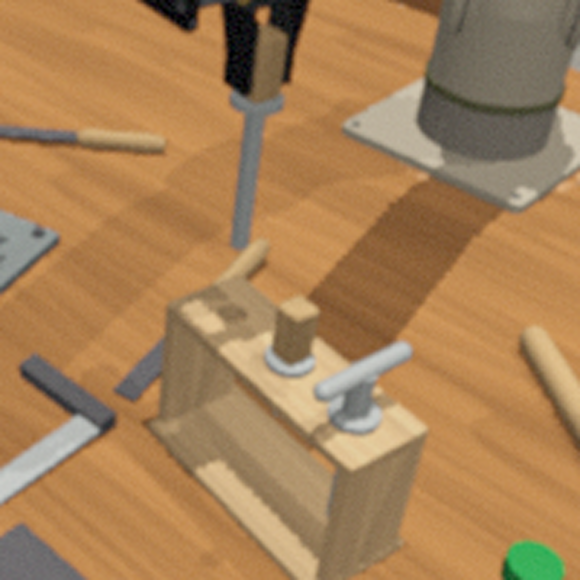

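```bash
python3 - <<'E'
from h import *
show(rk(.27),RR)
E
```

```text
t 17.23 pos [0.5913 0.1089 0.3451] F [ 0.5 -0.4 -4.3] w 0.0212
trans [0.04 0.   7.51] ang [-0.003 -0.001  0.004]
```

move_arm(moves=[{"translation":[0.02,0,2],"angular":[0,0,0],"fingers":1.5},{"translation":[0.02,0,4],"angular":[0,0,0],"fingers":1.5},{"translation":[0.02,0,5.5],"angular":[0,0,0],"fingers":1.5},{"translation":[0.02,0,6.5],"angular":[0,0,0],"fingers":1.5},{"translation":[0.02,0,7.3],"angular":[0,0,0],"fingers":1.5},{"translation":[0.02,0,7.5],"angular":[0,0,0],"fingers":1.5}])

```text
t: 17.73
position: [0.5908, 0.1091, 0.2691]
ee_rot: [-2.45, -1.96, 0.004]
force: [-0.7, -0.3, -3.8]
grip_width: 0.0214
```

```bash
python3 - <<'E'
from h import *
show(rk(.1695),RR)
for n,r in [('side',(40,240,220,420)),('scene',(110,310,290,490))]:
  im=save(n,n+'18')
  cv2.imwrite(f'pics/{n}18.png',cv2.resize(im[r[0]:r[1],r[2]:r[3],::-1],None,fx=2.9,fy=2.9,interpolation=cv2.INTER_CUBIC))
E
```

```text
t 17.73 pos [0.5908 0.1091 0.2691] F [-0.7 -0.3 -3.8] w 0.0214
trans [0.03 0.08 9.96] ang [-0.004 -0.001  0.004]
```

View pics/scene18.png

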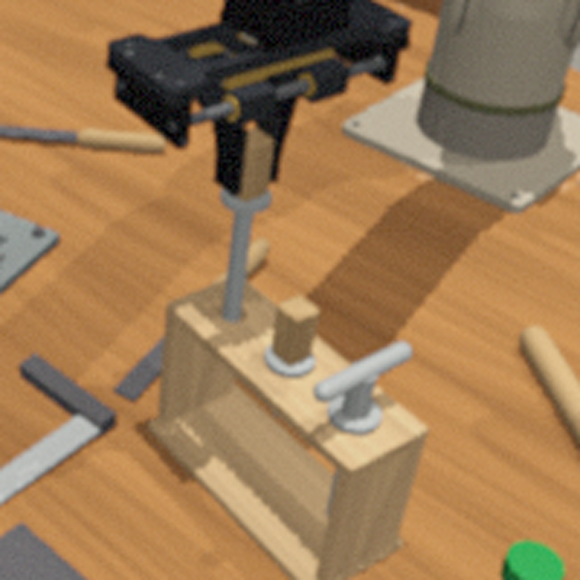

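View pics/side18.png

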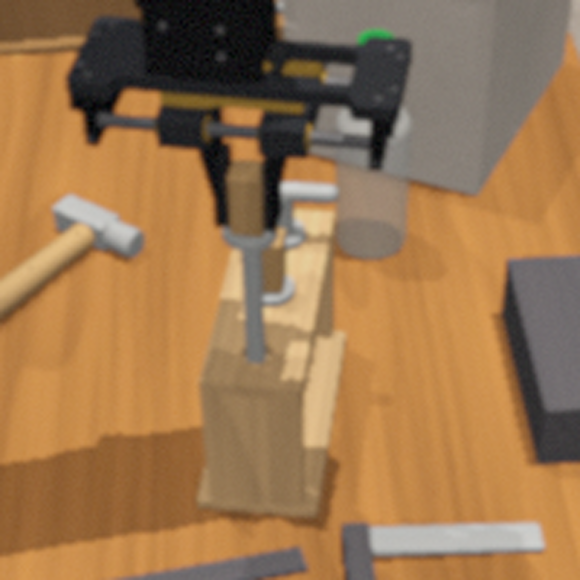

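Tip sits in the hole. Lowering the rest.

move_arm(moves=[{"translation":[0.03,0.04,2],"angular":[0,0,0],"fingers":1.5},{"translation":[0.03,0.04,4],"angular":[0,0,0],"fingers":1.5},{"translation":[0.03,0.04,6],"angular":[0,0,0],"fingers":1.5},{"translation":[0.03,0.04,7.5],"angular":[0,0,0],"fingers":1.5},{"translation":[0.03,0.04,8.5],"angular":[0,0,0],"fingers":1.5},{"translation":[0.03,0.04,9.2],"angular":[0,0,0],"fingers":1.5},{"translation":[0.03,0.04,9.6],"angular":[0,0,0],"fingers":1.5},{"translation":[0.03,0.04,9.9],"angular":[0,0,0],"fingers":1.5}])

```text
t: 18.5
position: [0.5919, 0.1097, 0.1718]
ee_rot: [-2.451, -1.961, 0.0]
force: [0.2, 0.8, -3.8]
grip_width: 0.0217
```

```bash
python3 - <<'E'
from h import *
show(rk(.1685),RR)
E
```

```text
t 18.5 pos [0.5919 0.1097 0.1718] F [ 0.2  0.8 -3.8] w 0.0217
trans [-0.04 -0.06  0.33] ang [-0.002 -0.002  0.004]
```

move_arm(moves=[{"translation":[-0.02,-0.04,0.2],"angular":[0,0,0],"fingers":1.5},{"translation":[-0.02,-0.04,0.35],"angular":[0,0,0],"fingers":1.5},{"translation":[-0.02,-0.04,0.4],"angular":[0,0,0],"fingers":1.5},{"translation":[-0.02,-0.04,0.4],"angular":[0,0,0],"fingers":1.5}])

```text
t: 18.83
position: [0.5918, 0.1097, 0.1688]
ee_rot: [-2.451, -1.961, -0.002]
force: [-1.9, -1.1, 3.8]
grip_width: 0.0214
```

move_arm(moves=[{"translation":[0,0,0],"angular":[0,0,0],"fingers":3},{"translation":[0,0,0],"angular":[0,0,0],"fingers":4.8},{"translation":[0,0,0],"angular":[0,0,0],"fingers":4.8},{"translation":[0,0,0],"angular":[0,0,0],"fingers":4.8},{"translation":[0,0,0],"angular":[0,0,0],"fingers":4.8}])

```text
t: 19.25
position: [0.5919, 0.1097, 0.1688]
ee_rot: [-2.451, -1.961, -0.002]
force: [0.5, -0.0, -0.1]
grip_width: 0.0445
```

move_arm(moves=[{"translation":[0,0,-1],"angular":[0,0,0],"fingers":4.8},{"translation":[0,0,-3],"angular":[0,0,0],"fingers":4.8},{"translation":[0,0,-6],"angular":[0,0,0],"fingers":4.8},{"translation":[0,0,-9],"angular":[0,0,0],"fingers":4.8},{"translation":[-3,0,-12],"angular":[0,0,0],"fingers":4.8},{"translation":[-7,0,-13],"angular":[0,0,0],"fingers":4.8},{"translation":[-7,0,-13],"angular":[0,0,0],"fingers":4.8}])

```text
t: 19.83
position: [0.5771, 0.0323, 0.3037]
ee_rot: [2.46, 1.949, 0.009]
force: [-0.8, -1.4, -0.9]
grip_width: 0.0482
```

```bash
python3 - <<'E'
from h import *
s=st();print(s['t'],s['position'],s['force'])
save('wrist','w20')
for n,r in [('side',(80,380,220,460)),('scene',(100,320,190,470))]:
  im=save(n,n+'20')
  cv2.imwrite(f'pics/{n}20.png',cv2.resize(im[r[0]:r[1],r[2]:r[3],::-1],None,fx=2,fy=2,interpolation=cv2.INTER_CUBIC) if n=='side' else cv2.resize(im[r[0]:r[1],r[2]:r[3],::-1],None,fx=2.7,fy=2.7,interpolation=cv2.INTER_CUBIC))
  for k in ['push_rod_collar','short_punch_handle','t_key_handle']:
    for q in finder.pinpoint(n,k)[:1]: print(n,k,round(q['conf'],2),round(q['position'][1]*640,1),round(q['position'][0]*400,1))
E
```

```text
19.8333 [0.57705999 0.03233972 0.30370947] [-0.83028614 -1.44504912 -0.85768944]
side push_rod_collar 0.74 308.2 161.1
side short_punch_handle 0.54 313.0 130.4
side t_key_handle 0.54 318.3 110.3
scene push_rod_collar 0.92 369.2 215.3
scene short_punch_handle 0.79 391.0 220.5
scene t_key_handle 0.94 410.9 242.9
```

View pics/side20.png

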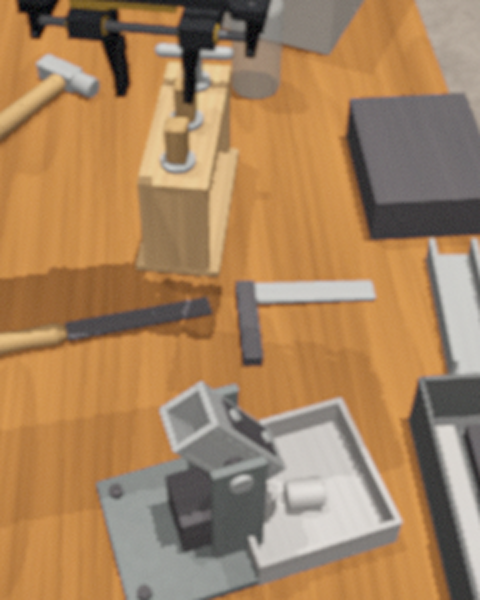

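View pics/scene20.png

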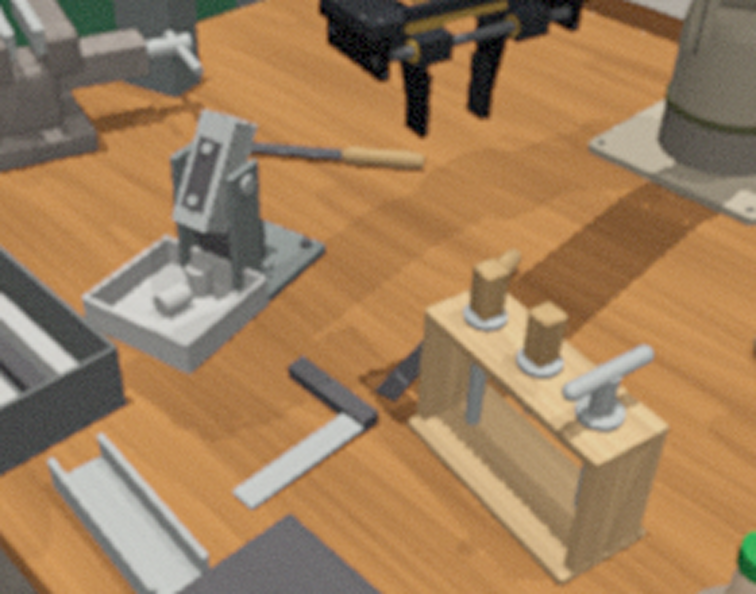

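View pics/w20.png

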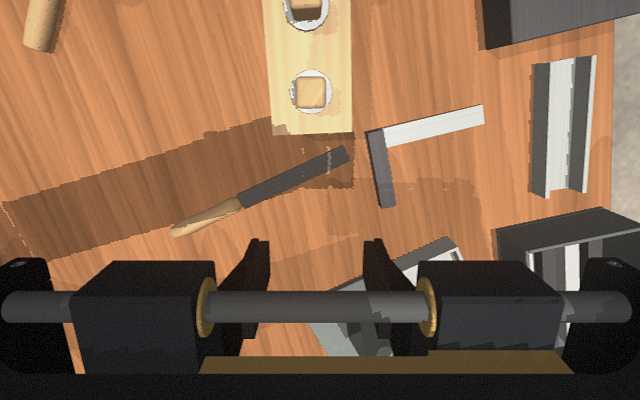

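```bash
python3 -c "
from h import *
print(st()['t'],bot.finish_job())"
```

```text
the job is handed in; nothing more can be done
20.2833 None
```

The job is done and handed in at about 20 s of the allowed 69 s. Both blanks are in the tray, the tube is tipped, and the rod is back in its own hole.

- **Tipping:** I pushed the tube over with closed fingers until the force rose to about 25 N, well above the hinge friction. The wrist picture afterwards fitted a tilt of about 0.55 to 0.57 rad, so I take it to be at the stop.
- **Pushing:** The rod met up to about 25 N along the tube, and the load then fell to nothing near full depth. Joint 3 came close to its limit on the first push (1.32 of 1.34 rad). I drew the rod back, turned the gripper about the rod's axis, and finished the push from there.
- **Last checks:** Both fixed cameras show one blank lying in the tray and one standing in it. The tube is still tipped and looks empty. The rod's collar rests on the rack in its original hole, and the short punch and T-key are where they were. The gripper is clear of everything.
- **Disagreements:** The blank detector gave two wrong hits, one far off in the background and one at the wrong spot. Its other hits match the pictures. The first wrist-camera position for the stand was a few mm out because the arm was still moving, and I corrected it before inserting the rod.

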